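# Gauge the scan stage's end-stop gap with stepped leaves

### The arm

A 7-joint arm with a two-finger parallel gripper is mounted at the origin on the work surface. World frame = base frame: x ahead of the robot, y to its left, z up, the work surface at z = 0. Lengths are in mm, angles in rad, forces in N, time in s.
With the tool pointing down it reaches from about 400 to 875 mm from the base axis. Payload 6.5 kg.
Tool frame: the origin (TCP) lies at the very end of the fingers, on their centre line; the grasp point (between the pads) lies 19 mm behind it; z points along the fingers, y is the direction in which the jaws open and shut (so a half turn about z gives the same grasp; the last joint's range is limited). The gripper opens to 88 mm and grips with 3 to 60 N. Pads are 18 mm wide; open, the fingers measure 123 mm over their backs; the gripper's body (75 mm by 187 mm) begins 45 mm behind the grasp point.
Start: joints at [1.107, 0.536, -0.004, 1.538, 0.003, 1.067, -0.071], TCP at [251.799, -599.239, 238.716] pointing down, gripper open.
Joint ranges: [-2.7, 2.7], [-0.37, 2.16], [-1.27, 1.26], [0.24, 2.4], [-1.31, 4.45], [0.19, 1.91], [-2.76, 2.76]. Speed limits (rad/s): [2.39, 2.39, 3.14, 3.14, 3.14, 3.14, 3.14].

### API

Orientations are given as a unit quaternion [x, y, z, w].
In Python, from plant import robot gives the robot as it stands.
- The arm moves only by the tool carry_out, never from a script. Its argument "plan" is one flat list of numbers, 7 for each row, row after row: the shift along the tool's x, y, z in mm, then the turn, a rotation vector about the tool's x, y, z in degrees, then the opening, from -1 (shut) to 1 (fully open). A call has 1 to 10 rows; each row is the pose to reach, as a shift and turn from the pose measured when the call began, along the tool's axes at that moment; what a row does not reach only later rows make up. A row lasts 1/12 s, in which the tool goes at most 41.7 mm and 7.16 degrees, less where a joint would pass 70% of its speed; a pose out of reach is approached as far as the arm can. A call with a gripper value outside its range is refused whole. The fingers move at their own pace and stop on an object; the grip force is fixed at half the most. Time passes only in rows, so rows that repeat a pose let the fingers close. It gives the time, the measured TCP pose, the force and the opening at its end, in the units of the state.
- robot.observe(): the state, without advancing time (a new reading comes with each control period).
- robot.get_image(name): name is "scene" or "side" or "wrist"; returns a dict with "frame" (400x640x3 uint8, blue, green, red), "range_z" (400x640 float32, mm along the optical axis (not along the pixel's ray), 0 where there is no reading), "intrinsics" (3x3 intrinsics, pixels), "origin" and "attitude" of the camera in the world. Camera axes: x right, y up, looking along -z (the intrinsics and any distortion apply to the point x, -y, -z); pixel columns grow to the right and rows downward; lengths in mm; the calibration is good to about 2 mm. A picture is of the moment at which its call begins.
- robot.close_job(): hands the job in, once; it reports no verdict.
The state is a dict: "t": time; "joints": joint angles; "qd": joint speeds; "tau": joint torques, N m; "position": TCP position; "tcp_rot": TCP orientation; "ft_force": force on the tool from outside, world axes, zero at the start; "wrist_torque": the same for the moment, N m; "finger_gap": finger opening in mm.
Only numpy, scipy, OpenCV 4.12 (cv2) and the standard library are available. Lean on these libraries where they do the work, as an engineer would, in place of code of your own. Each camera call takes 0.05 s, during which the arm holds its last target.

### The job

The scan stage's carriage is parked an unknown distance off its end stop. Find the gap with the gauge leaves: starting with the thinnest and going up one leaf at a time, lower each straight down between stop and carriage until one binds at the mouth or the thickest goes in; feel for it gently, never force a leaf. Then leave the thickest leaf that goes in standing in the gap, pushed fully home with its handle down on the stage, with all the other leaves hanging in the rack and nothing else on the bench disturbed.

Things in the scene. Friction and masses are not known exactly. Their poses are not given: they have to be found in the camera images.
- stage: Motorised scan stage, fixed, placed and turned differently each time; 124 mm wide (its x), from y -45 to 291 mm long. Origin on the table below the stop's gap face, z up. Steel stop block: 72 mm along x, y -30 to 0, 80 mm tall, flat top. Beyond the gap (+y) the carriage, 112 mm wide, 120 mm long, flat top at 80 mm; slide holder on it, 45 mm from the gap, 6 mm high. Motor end (y 200 to 291): 62 mm tall.
- gap (a point): Where the stop's upright gap face (plane y = 0) meets its top plane, mid-width, 80 mm above the table. Axes as stage: y across the gap to the carriage's parallel face, x along the gap (72 mm long, open at top and ends), z up. Gap width unknown, 5 to 12.5 mm; free to 45 mm deep. The top edge of each face has a steep lead-in, 2 mm across, 4 mm deep.
- carriage (a joint): Travel of the carriage along the rails in m, growing towards the stop, counted from the motor-end limit. How far that limit lies from the stop is not known, so this does not tell the gap. The motor holds the carriage still.
- rack: Aluminium leaf rack, fixed, placed and turned differently each time. Base 80 (x) x 158 mm (y), origin under its centre. Two rails along y, 9 mm wide, centred at x -22.5 and 22.5 mm, tops 64 mm above the table; leaves hang by their handle ends on the rails, blade between. Three places at y -42, 0, 42 mm, parted by studs on the rails (9 mm wide, 7 mm high) at y -63, -21, 21, 63.
- leaf1: Gauge leaf, thinnest of three: steel blade 4 mm thick (y), 26 wide (x), 42 below the handle; black handle 50 (x) x 24 (y) x 28 mm tall (z), the steel showing on top as a 4 mm stripe. Origin: centre of the handle's underside; z up, blade down. About 85 g. Hangs at any of the rack's places, origin 64 mm above the table.
- leaf2: Gauge leaf, middle of three: steel blade 7 mm thick (y), 26 wide (x), 42 below the handle; black handle 50 (x) x 24 (y) x 34 mm tall (z), the steel showing on top as a 7 mm stripe. Origin: centre of the handle's underside; z up, blade down. About 115 g. Hangs at any of the rack's places, origin 64 mm above the table.
- leaf3: Gauge leaf, thickest of three: steel blade 10 mm thick (y), 26 wide (x), 42 below the handle; black handle 50 (x) x 24 (y) x 40 mm tall (z), the steel showing on top as a 10 mm stripe. Origin: centre of the handle's underside; z up, blade down. About 145 g. Hangs at any of the rack's places, origin 64 mm above the table.
- oil: Bystander: amber dropper bottle, 26 mm diameter, 62 mm tall. Origin under its centre. Leave it alone.
- cleaner: Bystander: clear lens-cleaner bottle with black cap, 42 mm diameter, 115 mm tall (the tallest loose thing). Origin under its centre. Leave it alone.
- objective: Bystander: spare steel objective standing on its thread, 29 mm diameter, 46 mm tall. Origin under its centre. Leave it alone.
- cube: Bystander: black filter cube, 40 x 30 mm, 40 mm tall. Origin under its centre. Leave it alone.
- slidebox: Bystander: grey and white slide box, 36 x 85 mm, 35 mm tall. Origin under its centre. Leave it alone.
- dish: Bystander: clear covered Petri dish, 58 mm diameter, 15 mm tall. Origin under its centre. Leave it alone.
- driver: Bystander: screwdriver lying on the table, 160 mm long along its x, handle towards -x, at most about 30 mm thick. Leave it alone.
Things that resemble listed ones, but are neither listed nor needed, are in the scene too. Leave any blue look-alike of the leaf2 alone.

How it is judged:
By the outcome, as a careful person would: the job done as asked, in the order asked, and still so for the second after the job is handed in, with the robot touching nothing.
It also fails if it takes over 72 s, if anything falls off the work surface, if the arm or the gripper's body presses on something with over 40 N, if the wrist force passes 120 N, or if a joint passes its speed limit or range.

## Working session

There is one attempt and no reset: what is moved stays moved. The work goes in short steps, Python scripts to look and compute and a tool call to move; the robot and the scene stay as the last step left them, time stands still between calls to the robot, and variables do not carry over. Pictures are saved under pics/ and viewed, and the job is handed in when it is done.

Besides the shell and the picture viewer there is one more tool, called after "Request:" as name(argument=value, ...), one argument or row to a line, values as JSON. carry_out: Moves the arm, as the interface text tells. Its arguments: {"type":"object","properties":{"plan":{"type":"array"}},"required":["plan"]}

```bash
ls; mkdir -p pics
python3 - <<'E'
from plant import robot
import cv2,numpy as np
s=robot.observe(); print(s)
for n in("scene","side","wrist"):
    d=robot.get_image(n); cv2.imwrite(f"pics/{n}0.png",d["frame"]); np.savez(f"{n}0.npz",**d)
    print(n,d["intrinsics"],d["origin"],d["attitude"],d.keys())
E
```

```text
pics
{'t': 0.0, 'joints': array([ 1.10678386,  0.53714692, -0.00441662,  1.5388666 ,  0.00261184,
        1.0672799 , -0.07120263]), 'qd': array([ 9.33260273e-04,  2.50380381e-03,  2.03312916e-05, -1.34424859e-04,
        8.27049167e-04,  2.05844120e-04, -7.57380289e-04]), 'tau': array([ 1.69593950e-04, -5.70987153e+01,  9.90848355e-01, -2.51608032e+01,
       -5.62203268e-02,  1.79515308e-02,  1.79997878e-04]), 'position': array([ 251.54529458, -598.69484491,  237.85429597]), 'tcp_rot': array([ 9.80277394e-01,  1.97624676e-01, -2.38525042e-04, -8.13376973e-04]), 'ft_force': array([ 0.54861451,  0.857534  , -0.38590531]), 'wrist_torque': array([ 0.06545668, -0.01772206, -0.00918498]), 'finger_gap': 87.99120597121725}
scene [[381.68797539   0.         313.94039205]
 [  0.         381.68797539 198.40763499]
 [  0.           0.           1.        ]] [1241.61583172   85.51580643  560.19916057] [0.29835505 0.36512606 0.66716285 0.57668098] dict_keys(['frame', 'range_z', 'intrinsics', 'origin', 'attitude'])
side [[381.23279084   0.         325.08317979]
 [  0.         381.23279084 197.3606759 ]
 [  0.           0.           1.        ]] [111.98021141 483.79393326 539.35168551] [-0.15301697  0.43922468  0.83977146 -0.28009174] dict_keys(['frame', 'range_z', 'intrinsics', 'origin', 'attitude'])
wrist [[359.721564     0.         315.90668694]
 [  0.         359.721564   199.28920461]
 [  0.           0.           1.        ]] [ 327.45062459 -566.73637869  382.32258439] [-0.13410749  0.08979433 -0.54595573  0.82212195] dict_keys(['frame', 'range_z', 'intrinsics', 'origin', 'attitude'])
```

View pics/scene0.png

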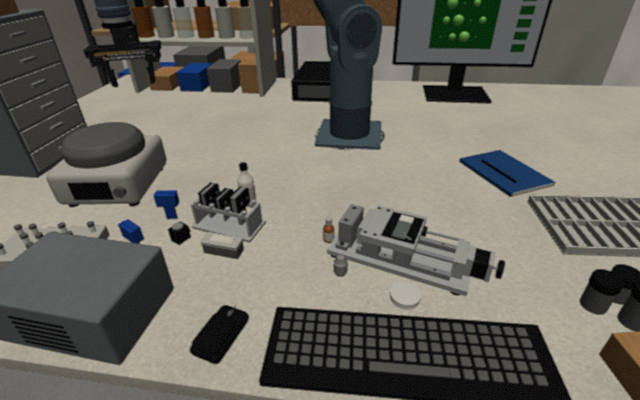

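View pics/side0.png

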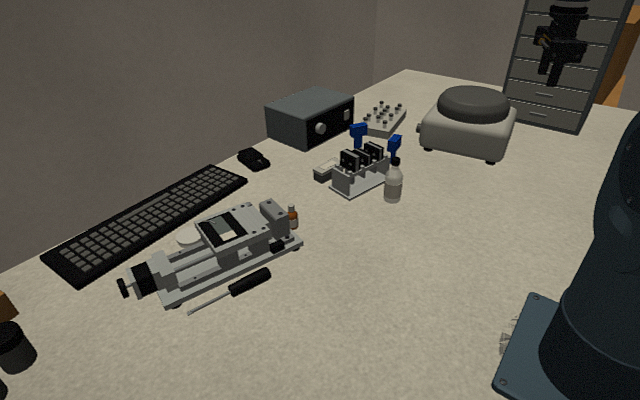

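View pics/wrist0.png

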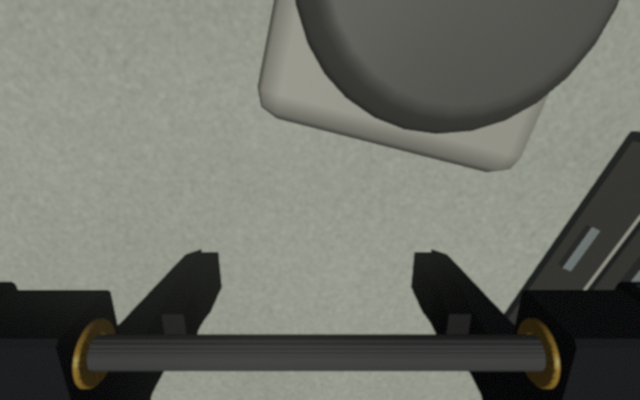

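Scene view: the rack with three black leaves is at about (228,205) and the stage at (410,245), stop at (350,228). The blue look-alikes stand at (167,203) and (130,230). The oil is at (328,231), the objective at (340,266), the dish at (405,294) and the cleaner at (244,180). Next I'll locate them by deprojection.

```bash
cat > h.py <<'E'
import numpy as np,cv2
from scipy.spatial.transform import Rotation as R
def load(n): return dict(np.load(n+'.npz'))
def pts(d):
    K=d['intrinsics'];z=d['range_z'];h,w=z.shape
    u,v=np.meshgrid(np.arange(w),np.arange(h))
    c=np.stack([(u-K[0,2])/K[0,0]*z,-(v-K[1,2])/K[1,1]*z,-z],-1)
    return c@R.from_quat(d['attitude']).as_matrix().T+d['origin']
def proj(d,P):
    K=d['intrinsics'];c=(np.atleast_2d(P)-d['origin'])@R.from_quat(d['attitude']).as_matrix()
    return np.stack([K[0,0]*c[:,0]/-c[:,2]+K[0,2],K[1,1]*-c[:,1]/-c[:,2]+K[1,2]],-1)
def snap(n,tag):
    from plant import robot
    d=robot.get_image(n); np.savez(tag+'.npz',**d); cv2.imwrite(f'pics/{tag}.png',d['frame']); return d
E
python3 - <<'E'
from h import *
for n in("scene0","side0"):
    d=load(n);P=pts(d)
    X0,X1,Y0,Y1=300,1000,-500,400
    img=np.zeros((700,900,3),np.uint8)
    m=(d['range_z']>0)&(P[...,0]>X0)&(P[...,0]<X1)&(P[...,1]>Y0)&(P[...,1]<Y1)
    Q=P[m];C=d['frame'][m];o=np.argsort(Q[:,2]);Q=Q[o];C=C[o]
    for q,c in zip(Q,C):
        hh=int(np.clip(q[2]*2,0,255)); col=cv2.applyColorMap(np.uint8([[hh]]),cv2.COLORMAP_JET)[0,0] if q[2]>6 else c
        cv2.circle(img,(int(Y1-q[1]),int(X1-q[0])),1,tuple(int(t) for t in col),-1)
    cv2.imwrite(f'pics/top_{n}.png',cv2.resize(img[:600],(800,533)))
    print(n,'table z',np.median(Q[np.abs(Q[:,2])<10][:,2]))
d=load('scene0');f=d['frame']
cv2.imwrite('pics/rackc.png',cv2.resize(f[150:270,110:290],(800,533),interpolation=cv2.INTER_CUBIC))
d=load('side0');f=d['frame']
cv2.imwrite('pics/rackc2.png',cv2.resize(f[110:220,300:440],(764,600),interpolation=cv2.INTER_CUBIC))
E
```

```text
scene0 table z 0.37539177279984415
side0 table z -0.5880245684027727
```

View pics/top_scene0.png

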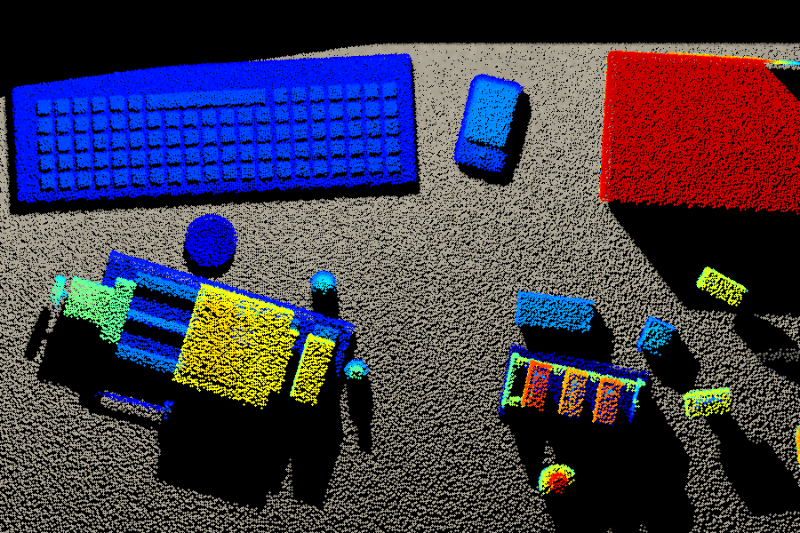

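View pics/rackc.png

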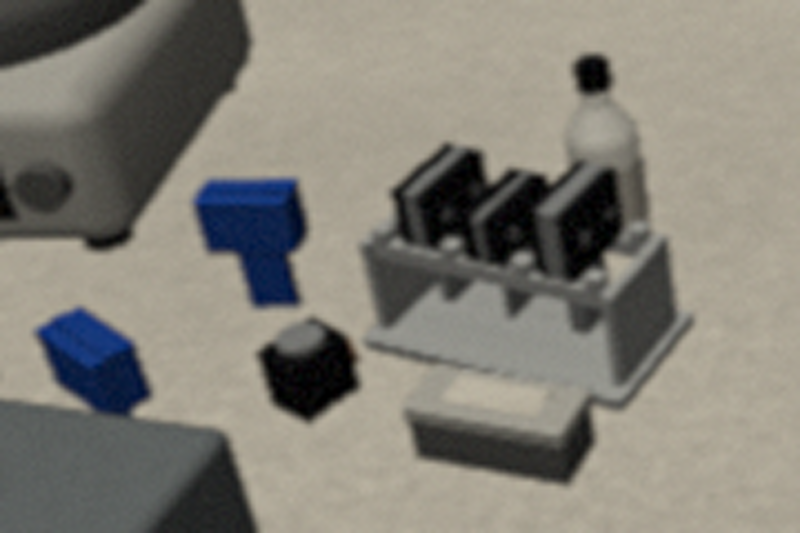

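View pics/rackc2.png

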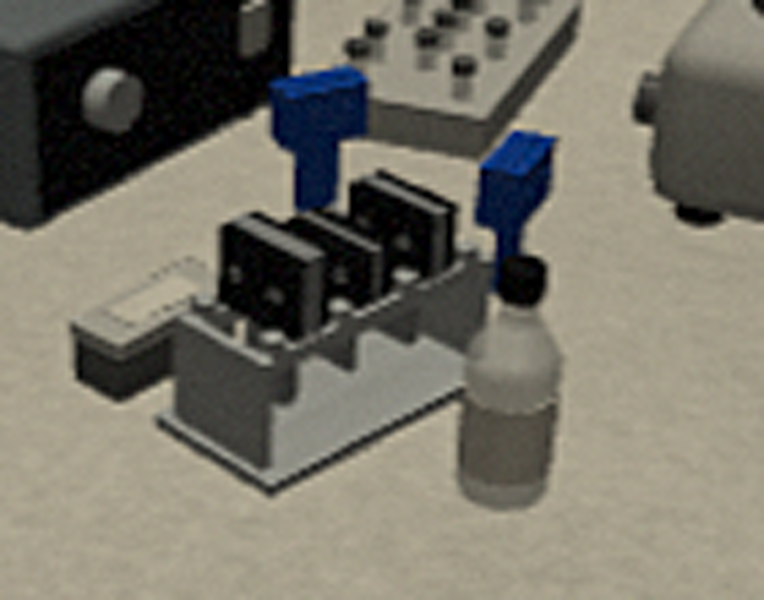

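View pics/top_side0.png

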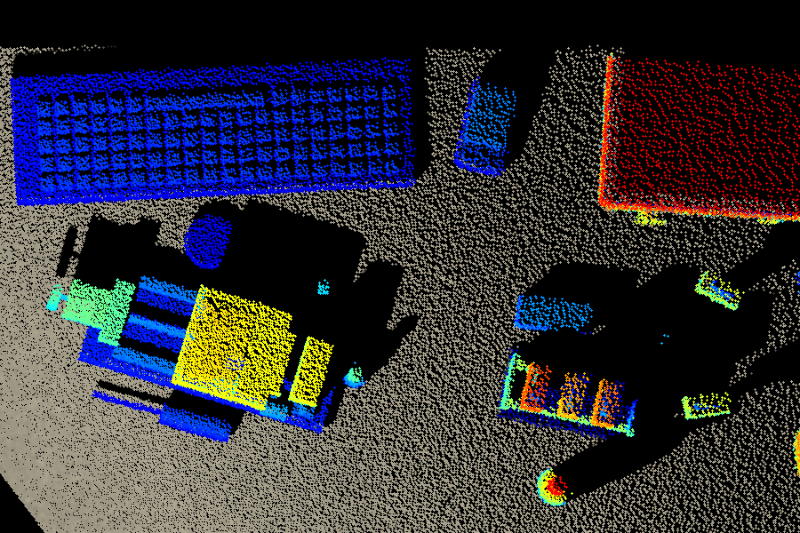

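Run:
```python
from h import *
from scipy import ndimage
for n in("scene0","side0"):
    d=load(n);P=pts(d);f=d['frame'].astype(int)
    # leaves
    def box(x0,x1,y0,y1,z0,z1): return (P[...,0]>x0)&(P[...,0]<x1)&(P[...,1]>y0)&(P[...,1]<y1)&(P[...,2]>z0)&(P[...,2]<z1)
    m=box(480,640,-340,-150,84,112)
    lab,k=ndimage.label(m)
    for i in range(1,k+1):
        q=P[lab==i]
        if len(q)<15: continue
        zt=np.percentile(q[:,2],97); t=q[q[:,2]>zt-4][:,:2].astype(np.float32)
        print(n,'leaf',len(q),'ztop',zt.round(1),np.round(cv2.minAreaRect(t),1) if 0 else cv2.minAreaRect(t),t.mean(0).round(1))
    m=box(460,740,-60,280,73,84)
    lab,k=ndimage.label(m)
    for i in range(1,k+1):
        q=P[lab==i]
        if len(q)<60: continue
        print(n,'stage',len(q),np.median(q[:,2]),cv2.minAreaRect(q[:,:2].astype(np.float32)))
    m=box(480,640,-360,-130,3,9); q=P[m]; print('base',cv2.minAreaRect(q[:,:2].astype(np.float32)))
```

```text
scene0 leaf 228 ztop 99.8 ((549.1443481445312, -283.1158447265625), (25.603830337524414, 50.731834411621094), 75.58148956298828) [ 549.8 -283. ]
scene0 leaf 472 ztop 105.3 ((566.3031616210938, -204.3004150390625), (22.792118072509766, 53.119720458984375), 77.79566192626953) [ 567.8 -203.6]
scene0 stage 353 80.14188353263057 ((583.7620849609375, 48.483360290527344), (30.587129592895508, 75.14625549316406), 73.12360382080078)
scene0 stage 2027 80.93716423303403 ((608.1097412109375, 132.22113037109375), (119.99178314208984, 117.8393783569336), 72.94465637207031)
base ((580.493896484375, -252.846923828125), (209.2135467529297, 117.76129913330078), 89.79126739501953)
side0 leaf 175 ztop 98.6 ((545.6450805664062, -282.35723876953125), (27.970569610595703, 49.97848129272461), 85.17373657226562) [ 544.  -280.9]
side0 leaf 371 ztop 104.4 ((563.4575805664062, -202.98582458496094), (25.029891967773438, 51.20703125), 77.44558715820312) [ 561.6 -201.8]
side0 stage 376 79.11239008648607 ((581.3370361328125, 49.15888595581055), (31.348806381225586, 74.02976989746094), 72.70614624023438)
side0 stage 2312 80.11223494867085 ((606.5953979492188, 133.3022003173828), (119.29829406738281, 115.42481231689453), 73.07862091064453)
base ((571.1693725585938, -242.327392578125), (151.3863983154297, 115.49745178222656), 78.27070617675781)
```

The leaf handles stand at (565,-204) with top about 105 (leaf3) and (547,-283) with top about 99 (leaf2). leaf1 hangs between them and its top is still to be confirmed. Next I'll work out a wrist-camera viewpoint.

```bash
cat >> h.py <<'E'
def toolq(yawy):  # tool down, tool y axis at world angle yawy (deg)
    a=np.radians(yawy); y=np.array([np.cos(a),np.sin(a),0]); z=np.array([0,0,-1.]); x=np.cross(y,z)
    return R.from_matrix(np.stack([x,y,z],1))
def delta(s,p,yawy):
    r=R.from_quat(s['tcp_rot']); sh=r.inv().apply(np.array(p)-s['position'])
    return sh.round(1),(r.inv()*toolq(yawy)).as_rotvec(degrees=True).round(2)
def camat(p,yawy):
    w=load('wrist0'); r0=R.from_quat([9.80277394e-01,1.97624676e-01,-2.38525042e-04,-8.13376973e-04]);p0=np.array([251.545,-598.695,237.854])
    rel=r0.inv().apply(w['origin']-p0); rq=r0.inv()*R.from_quat(w['attitude'])
    r=toolq(yawy); return dict(intrinsics=w['intrinsics'],origin=r.apply(rel)+p,attitude=(r*rq).as_quat())
E
python3 - <<'E'
from h import *
from plant import robot
s=robot.observe()
A=np.array([547,-283,99]);B=np.array([565,-204,105])
for p in([556,-243,230],[549,-275,230],[540,-310,230],[535,-330,230]):
    d=camat(np.array(p),-12.5); print(p,proj(d,[A,B,(A+B)/2]).round(), 'view',R.from_quat(d['attitude']).apply([0,0,-1]).round(2))
    print(delta(s,p,-12.5))
E
```

```text
[556, -243, 230] [[316. 234.]
 [317. 138.]
 [316. 189.]] view [-0.07 -0.31 -0.95]
(array([ 418.5, -210.1,    8.3]), array([-7.000e-02, -3.000e-02, -5.471e+01]))
[549, -275, 230] [[316. 197.]
 [316.  92.]
 [316. 148.]] view [-0.07 -0.31 -0.95]
(array([ 399.6, -183.3,    8.2]), array([-7.000e-02, -3.000e-02, -5.471e+01]))
[540, -310, 230] [[317. 153.]
 [318.  38.]
 [318.  99.]] view [-0.07 -0.31 -0.95]
(array([ 377.8, -154.5,    8.2]), array([-7.000e-02, -3.000e-02, -5.471e+01]))
[535, -330, 230] [[318. 126.]
 [319.   4.]
 [319.  69.]] view [-0.07 -0.31 -0.95]
(array([ 365.4, -138. ,    8.2]), array([-7.000e-02, -3.000e-02, -5.471e+01]))
```

Request:
carry_out(
  plan=[42, -21, 0, 0, 0, -6, 0.45, 84, -42, 0, 0, 0, -12, 0.45, 126, -63, 0, 0, 0, -18, 0.45, 168, -84, 0, 0, 0, -24, 0.45, 210, -105, 0, 0, 0, -30, 0.45, 252, -126, 0, 0, 0, -36, 0.45, 294, -147, 4, 0, 0, -42, 0.45, 336, -168, 8, 0, 0, -48, 0.45, 378, -189, 8, 0, 0, -54, 0.45, 418, -210, 8, 0, 0, -54.7, 0.45],
)

```text
t: 0.98
position: [523.1, -281.1, 230.8]
tcp_rot: [0.778, 0.628, -0.0, -0.001]
ft_force: [0.6, 0.2, 0.6]
finger_gap: 64.0
```

Request:
carry_out(
  plan=[22, 12, 0, 0, 0, 0, 0.45, 44, 24, 0, 0, 0, 0, 0.45, 44, 24, 0, 0, 0, 0, 0.45],
)

```text
t: 1.23
position: [559.4, -236.6, 230.7]
tcp_rot: [0.776, 0.631, 0.002, -0.002]
ft_force: [0.5, 0.5, 0.9]
finger_gap: 63.9
```

Run:
```python
from h import *
from plant import robot
d=snap('wrist','w1'); s=robot.observe(); print(s['position'],s['tcp_rot'],s['ft_force'],s['t'])
print(d['origin'],d['attitude']); c=camat(s['position'],-12.2); print(c['origin'],c['attitude'])
```

```text
[ 557.45426055 -239.74512414  230.53072641] [ 7.76619757e-01  6.29967635e-01  6.92935502e-04 -1.43237572e-03] [-1.04955111 -0.27405941  0.22275212] 1.2833
[ 575.34653958 -155.96316468  375.51960099] [-0.15811853  0.01622677 -0.10089234  0.9821181 ]
[ 574.56465307 -159.20408373  375.01105198] [-0.1604348   0.01688291 -0.10475909  0.98132623]
```

View pics/w1.png

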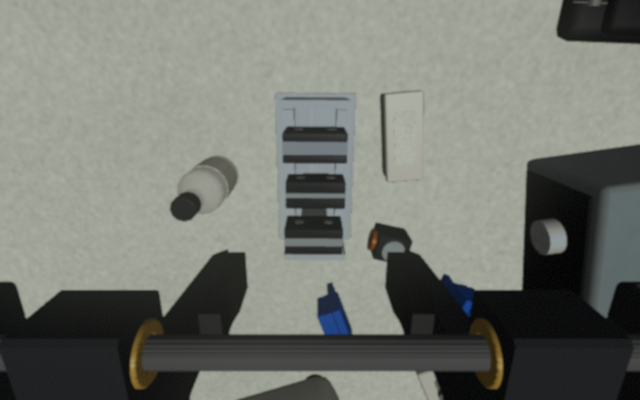

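Wrist view: cleaner cap at (186,206), slide box at (403,135), cube at (390,243), and the blue look-alikes at (335,310) and (458,293). The leaf handles in the rack are at rows 145, 190 and 232, column about 315. I'll enlarge the stripes and measure the tops.

Run:
```python
from h import *
from scipy import ndimage
d=load('w1');P=pts(d);f=d['frame']
cv2.imwrite('pics/w1c.png',cv2.resize(f[85:270,265:365],(324,600),interpolation=cv2.INTER_CUBIC))
u=np.array([.9763,-.2164]);v=np.array([.2164,.9763])
m=(P[...,2]>84)&(P[...,2]<112);m[:, :270]=0;m[:,360:]=0;m[:110]=0;m[262:]=0
lab,k=ndimage.label(m)
for i in range(1,k+1):
    q=P[lab==i]
    if len(q)<40: continue
    zt=np.percentile(q[:,2],90);t=q[q[:,2]>zt-4]
    w=t[:,:2]@np.stack([u,v],1)
    lo,hi=np.percentile(w,1,axis=0),np.percentile(w,99,axis=0);c=(lo+hi)/2
    print(len(q),'zt',np.median(t[:,2]).round(1),'size',(hi-lo).round(1),'center',(c[0]*u+c[1]*v).round(1),cv2.minAreaRect(t[:,:2].astype(np.float32)))
m=(P[...,2]>61)&(P[...,2]<67);m[:, :265]=0;m[:,370:]=0;m[:80]=0;m[270:]=0
q=P[m];print('rails',len(q),cv2.minAreaRect(q[:,:2].astype(np.float32)),np.median(q[:,2]))
m=(P[...,2]>2)&(P[...,2]<9);m[:, :265]=0;m[:,370:]=0;m[:80]=0;m[270:]=0
q=P[m];print('base',len(q),cv2.minAreaRect(q[:,:2].astype(np.float32)),np.median(q[:,2]))
print('table',np.median(P[20:80,200:500,2]))
```

```text
2214 zt 102.5 size [48.8 23.8] center [ 564.  -203.7] ((564.1791381835938, -203.6930389404297), (24.340068817138672, 49.9556884765625), 78.13395690917969)
1724 zt 90.4 size [48.9 23.3] center [ 555.8 -244.3] ((555.7570190429688, -244.2376708984375), (24.116182327270508, 49.77748107910156), 78.40369415283203)
1797 zt 96.4 size [48.9 23.6] center [ 546.3 -283. ] ((546.2969360351562, -283.11431884765625), (24.537246704101562, 49.76421356201172), 78.00595092773438)
rails 1311 ((555.4091186523438, -244.55035400390625), (150.6603240966797, 60.0494384765625), 78.00714874267578) 62.56920947441034
base 3533 ((565.1761474609375, -246.4449005126953), (157.9169921875, 100.93989562988281), 78.32969665527344) 6.465456535494923
table -1.50651121255828
```

View pics/w1c.png

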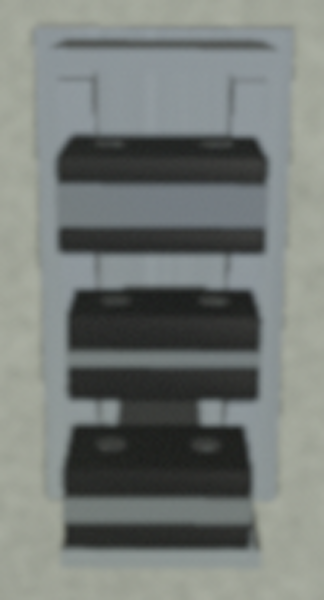

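The three stripes settle which is which. leaf3 (10 mm, tallest at 104) is at crop (162,205). leaf1 (4 mm stripe, top 92) is the middle one at (163,358). leaf2 (7 mm, top 98) is at (158,512). All three are black and hang in the rack, so the blue ones are excluded. leaf1 goes first.

Run:
```python
from h import *
from plant import robot
s=robot.observe();print(s['position'],delta(s,[555.5,-244,67.5],-11.9))
```

```text
[ 557.45426055 -239.74512414  230.53072641] (array([ -5. ,  -0.8, 163. ]), array([-0.08, -0.17, -0.  ]))
```

Request:
carry_out(
  plan=[-5, -0.8, 38, -0.1, -0.2, 0, 0.45, -5, -0.8, 76, -0.1, -0.2, 0, 0.45, -5, -0.8, 110, -0.1, -0.2, 0, 0.45, -5, -0.8, 130, -0.1, -0.2, 0, 0.45, -5, -0.8, 130, -0.1, -0.2, 0, 0.45],
)

```text
t: 1.7
position: [551.1, -244.5, 95.8]
tcp_rot: [0.777, 0.629, -0.003, -0.003]
ft_force: [-1.4, 0.3, 0.5]
finger_gap: 63.6
```

Run:
```python
from h import *
from plant import robot
d=snap('wrist','w2')
s=robot.observe();print(s['position'],delta(s,[555.5,-244,67.5],-11.9),s['ft_force'])
```

```text
[ 553.00264446 -244.87221076   98.50373991] (array([ 1.4,  2.4, 31. ]), array([-0.27,  0.03, -0.1 ])) [-0.45108432 -0.9323915  -0.20353545]
```

View pics/w2.png

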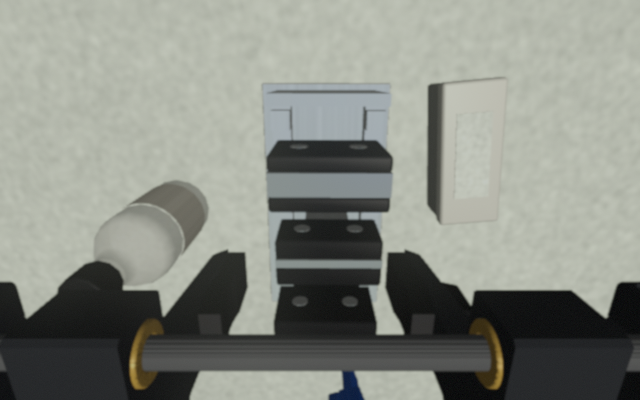

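The wrist view shows leaf1's top at (329,265) between the fingertips at (240,260) and (392,260), needing a 2.4 mm shift. leaf3 at (330,185) is clear of the fingers.

Request:
carry_out(
  plan=[1.4, 2.4, 8, -0.3, 0, 0, 0.45, 1.4, 2.4, 18, -0.3, 0, 0, 0.45, 1.4, 2.4, 26, -0.3, 0, 0, 0.45, 1.4, 2.4, 31, -0.3, 0, 0, 0.45, 1.4, 2.4, 31, -0.3, 0, 0, 0.45, 1.4, 2.4, 31, -0.3, 0, 0, 0],
)

```text
t: 2.25
position: [555.5, -244.0, 67.5]
tcp_rot: [0.777, 0.629, -0.0, 0.0]
ft_force: [-0.7, 0.2, 0.4]
finger_gap: 59.2
```

Request:
carry_out(
  plan=[0, 0, 0, 0, 0, 0, -1, 0, 0, 0, 0, 0, 0, -1, 0, 0, 0, 0, 0, 0, -1, 0, 0, 0, 0, 0, 0, -1],
)

```text
t: 2.58
position: [556.0, -244.0, 68.0]
tcp_rot: [0.777, 0.629, 0.0, 0.001]
ft_force: [0.1, 0.2, 2.0]
finger_gap: 49.5
```

Run:
```python
from h import *
from plant import robot
s=robot.observe();print(s['position'],s['ft_force'],s['finger_gap'])
st=np.array([583,48.8]);cr=np.array([607.3,132.7])
for p in([587,63,230],[575,30,230]):
  print(proj(camat(np.array(p),-17),[[586.9,63.1,80],[607,132,80]]))
```

```text
[ 555.97422606 -244.02925342   67.9934127 ] [0.06407011 0.20274659 1.9935363 ] 49.508082675726165
[[315.91269329 180.70228145]
 [314.76649059  92.57087382]]
[[318.16064857 139.35054234]
 [317.15660712  44.11006298]]
```

leaf1 is gripped (gap 49.5). Lifting, then moving towards the stage.

Request:
carry_out(
  plan=[0, 0, -12, 0, 0, 0, -1, 0, 0, -35, 0, 0, 0, -1, 0, 0, -65, 0, 0, 0, -1, 0, 0, -95, 0, 0, 0, -1, 15, -2, -107, 0, 0, 0, -1, 45, -6, -107, 0, 0, 1, -1, 80, -11, -107, 0, 0, 2, -1, 118, -16, -107, 0, 0, 3, -1, 156, -22, -107, 0, 0, 4, -1, 194, -27, -107, 0, 0, 5.1, -1],
)

```text
t: 3.42
position: [568.9, -45.8, 175.0]
tcp_rot: [0.804, 0.594, 0.0, 0.001]
ft_force: [0.3, 0.1, -0.2]
finger_gap: 49.6
```

Run:
```python
from h import *
from plant import robot
s=robot.observe();print(s['position'],s['ft_force'],s['finger_gap'],delta(s,[575,30,175],-17))
```

```text
[568.91195326 -45.83867217 174.99171346] [ 0.30961466  0.13448011 -0.23868318] 49.59813266713235 (array([ 74.3, -16.5,  -0.1]), array([ 0.06,  0.02, -0.12]))
```

Request:
carry_out(
  plan=[30, -7, 0, 0, 0, 0, -1, 55, -12, 0, 0, 0, 0, -1, 70, -16, 0, 0, 0, 0, -1, 74, -16.5, 0, 0, 0, 0, -1, 74, -16.5, 0, 0, 0, 0, -1, 74, -16.5, 0, 0, 0, 0, -1],
)

```text
t: 3.92
position: [574.6, 28.7, 174.8]
tcp_rot: [0.805, 0.594, -0.0, 0.001]
ft_force: [-0.6, -0.6, -1.0]
finger_gap: 50.1
```

Run:
```python
from h import *
from plant import robot
s=robot.observe()
d=snap('wrist','w3');print(s['position'],s['tcp_rot'],s['ft_force'],s['qd'].round(3))
```

```text
[574.61516451  28.67593591 174.83077863] [ 8.04658530e-01  5.93737245e-01 -3.67066534e-04  7.74193376e-04] [-0.63997101 -0.6473649  -1.02751032] [ 0.02   0.002  0.016 -0.001  0.003 -0.     0.001]
```

View pics/w3.png

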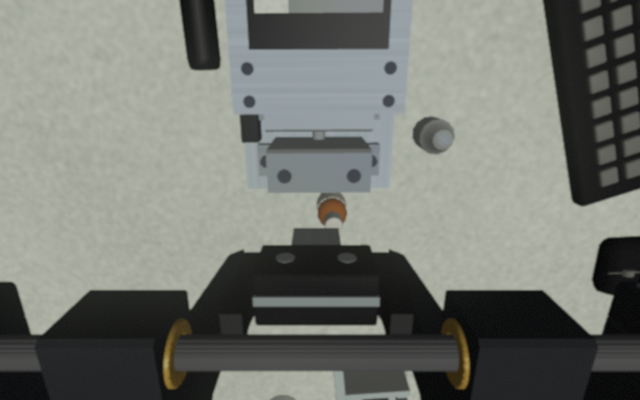

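The wrist view shows leaf1 in the hand (stripe at row 301, columns 253–380). The stop top is at (320,165), the carriage front edge at row 112, the objective at (434,135) and the oil at (332,210).

```bash
cat > gap.py <<'E'
from h import *
from scipy import ndimage
import sys
d=load(sys.argv[1]);P=pts(d)
print('table',np.median(P[20:180,80:170,2]))
m=(np.abs(P[...,2]-79)<4); m[230:]=0
lab,k=ndimage.label(m); R_=[]
for i in range(1,k+1):
    q=P[lab==i]
    if len(q)<500: continue
    A=np.c_[q[:,:2],np.ones(len(q))];c=np.linalg.lstsq(A,q[:,2],rcond=None)[0]
    r=cv2.minAreaRect(q[:,:2].astype(np.float32)); print(len(q),np.median(q[:,2]).round(2),c[:2].round(4),r); R_.append((q,r))
for th in (72,72.5,73,73.5,74):
    v=np.array([np.cos(np.radians(th)),np.sin(np.radians(th))]);u=np.array([v[1],-v[0]])
    print(th,[(np.percentile(q[:,:2]@v,[.5,99.5]).round(1),np.percentile(q[:,:2]@u,[.5,99.5]).round(1)) for q,_ in R_])
# edge orientation: for stop, far/near edges along v per-u-bin
th=73;v=np.array([np.cos(np.radians(th)),np.sin(np.radians(th))]);u=np.array([v[1],-v[0]])
for q,_ in R_:
    a=q[:,:2]@u;b=q[:,:2]@v
    E=[]
    for x in np.arange(np.percentile(a,5),np.percentile(a,95),2):
        s=b[(a>=x)&(a<x+2)]
        if len(s)>8:E.append((x+1,s.min(),s.max()))
    E=np.array(E)
    for j in(1,2):
        p=np.polyfit(E[:,0],E[:,j],1);r=E[:,j]-np.polyval(p,E[:,0]);k=np.abs(r)<1.5
        if k.sum()>5: p=np.polyfit(E[k,0],E[k,j],1)
        print('edge',j,'slope deg',np.degrees(np.arctan(p[0])).round(2),'mid',np.median(E[k,j]).round(2),'std',r[k].std().round(2))
E
python3 gap.py w3
python3 - <<'E'
from h import *
d=load('w3');P=pts(d);f=d['frame']
cv2.imwrite('pics/w3c.png',cv2.resize(f[90:200,225:415],(800,463),interpolation=cv2.INTER_CUBIC))
for x in(265,290,317,345,370): print(x,P[301,x].round(1),P[240,317].round(1),f[296:308,x,1])
E
```

```text
table -1.5374235667273695
22321 78.89 [0.0106 0.0337] ((601.2498779296875, 112.72563934326172), (78.09703063964844, 112.59337615966797), 72.85590362548828)
4474 78.46 [-0.0078 -0.0241] ((582.056396484375, 49.30835723876953), (30.6246280670166, 72.11705017089844), 72.77733612060547)
72 [(array([254.8, 331.4]), array([481.5, 592.2])), (array([211.7, 241.8]), array([502.6, 574. ]))]
72.5 [(array([250.2, 326.6]), array([484. , 594.8])), (array([207.2, 236.9]), array([504.6, 575.9]))]
73 [(array([245.5, 321.8]), array([486.6, 597.4])), (array([202.4, 232. ]), array([506.5, 577.9]))]
73.5 [(array([240.7, 317.1]), array([489.1, 599.9])), (array([197.6, 227.4]), array([508.4, 579.8]))]
74 [(array([235.9, 312.6]), array([491.6, 602.4])), (array([192.7, 222.7]), array([510.3, 581.6]))]
edge 1 slope deg 0.03 mid 246.24 std 0.0
edge 2 slope deg -0.17 mid 321.92 std 0.21
edge 1 slope deg -0.11 mid 202.46 std 0.16
edge 2 slope deg 0.39 mid 231.98 std 0.28
265 [554.5  34.4 197.3] [575.   30.2 145.3] [ 66  99 125 133 135 133 133 134 133 125 100  62]
290 [563.9  31.3 197.1] [575.   30.2 145.3] [ 64  98 125 134 134 133 133 133 132 125 101  61]
317 [574.2  28.4 197.5] [575.   30.2 145.3] [ 64  98 125 134 134 133 133 134 133 124 100  63]
345 [584.8  25.3 197.7] [575.   30.2 145.3] [ 62  97 123 133 133 132 134 132 132 123  99  62]
370 [594.2  22.6 197.9] [575.   30.2 145.3] [ 64  98 125 133 134 133 134 133 133 123 100  61]
```

View pics/w3c.png

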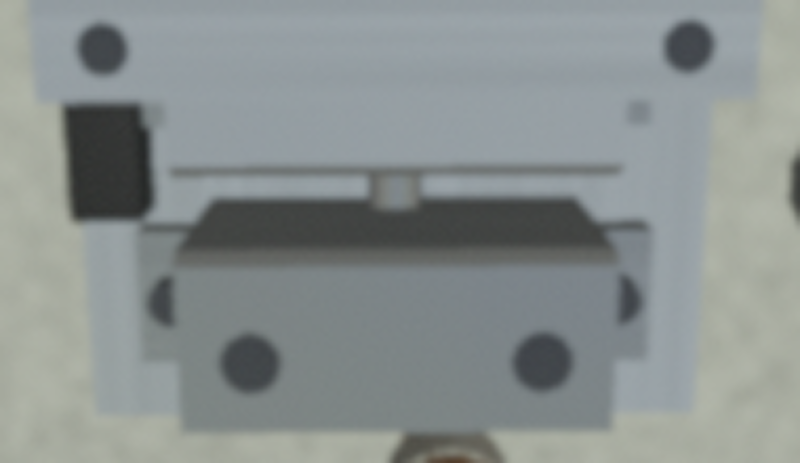

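Run:
```python
from h import *
from plant import robot
s=robot.observe();print(s['t'],s['position'],delta(s,[588.1,69.4,132],-17))
```

```text
3.9667 [574.69956861  27.9547498  174.81085   ] (array([43.6,  0.5, 42.7]), array([ 0.05,  0.1 , -0.22]))
```

Request:
carry_out(
  plan=[10, 0, 0, 0, 0, 0, -1, 26, 0.5, 0, 0, 0, -0.2, -1, 38, 0.5, 5, 0, 0, -0.2, -1, 43.6, 0.5, 15, 0, 0, -0.2, -1, 43.6, 0.5, 28, 0, 0, -0.2, -1, 43.6, 0.5, 38, 0, 0, -0.2, -1, 43.6, 0.5, 43, 0, 0, -0.2, -1, 43.6, 0.5, 43, 0, 0, -0.2, -1, 43.6, 0.5, 43, 0, 0, -0.2, -1],
)

```text
t: 4.72
position: [587.7, 68.6, 131.1]
tcp_rot: [0.804, 0.594, -0.001, 0.001]
ft_force: [0.1, 0.3, -0.0]
finger_gap: 49.7
```

Run:
```python
from h import *
from plant import robot
d=snap('wrist','w4');snap('scene','s4');snap('side','d4')
s=robot.observe();print(s['t'],s['position'],s['ft_force'],delta(s,[588.1,69.4,118],-17))
a=cv2.imread('pics/s4.png')[180:300,310:510];b=cv2.imread('pics/d4.png')[180:300,180:340]
cv2.imwrite('pics/c4.png',np.vstack([cv2.resize(a,(480,288),interpolation=3),cv2.resize(b,(480,312) ,interpolation=3)]))
```

```text
4.8667 [588.52288182  69.09389926 132.26486365] [0.22196821 1.00307355 0.12102873] (array([ 0.2, -0.5, 14.3]), array([ 0.1 ,  0.08, -0.06]))
```

View pics/w4.png

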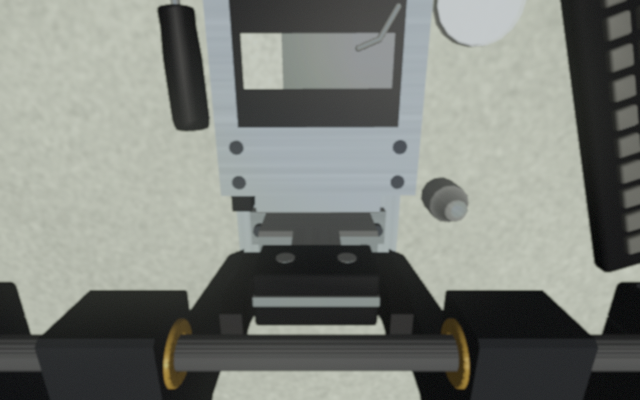

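View pics/c4.png

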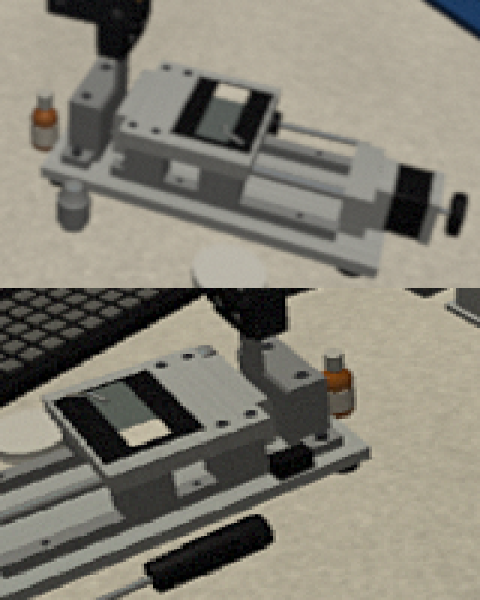

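leaf1's blade hangs just over the gap in all three views (wrist crop (318,240)). Lowering it 14 mm.

Request:
carry_out(
  plan=[0.2, -0.5, 2, 0, 0, 0, -1, 0.2, -0.5, 5, 0, 0, 0, -1, 0.2, -0.5, 8, 0, 0, 0, -1, 0.2, -0.5, 11, 0, 0, 0, -1, 0.2, -0.5, 14, 0, 0, 0, -1, 0.2, -0.5, 14, 0, 0, 0, -1],
)

```text
t: 5.37
position: [587.6, 69.3, 117.4]
tcp_rot: [0.804, 0.594, -0.001, 0.001]
ft_force: [-0.3, 0.2, -0.7]
finger_gap: 49.7
```

Run:
```python
from h import *
from plant import robot
s=robot.observe();print(s['t'],s['position'],s['ft_force'],s['wrist_torque'],delta(s,[588.1,69.4,85],-17))
```

```text
5.3667 [587.60057049  69.29910749 117.42107845] [-0.25285378  0.18301574 -0.67606276] [-0.05571636 -0.05313283  0.03177867] (array([ 0.3,  0.4, 32.4]), array([ 0.04,  0.11, -0.05]))
```

No contact force, so leaf1 is past the lead-in. Lowering it nearly home.

Request:
carry_out(
  plan=[0.3, 0.4, 5, 0, 0, 0, -1, 0.3, 0.4, 11, 0, 0, 0, -1, 0.3, 0.4, 17, 0, 0, 0, -1, 0.3, 0.4, 22, 0, 0, 0, -1, 0.3, 0.4, 27, 0, 0, 0, -1, 0.3, 0.4, 30, 0, 0, 0, -1, 0.3, 0.4, 31.5, 0, 0, 0, -1, 0.3, 0.4, 31.5, 0, 0, 0, -1],
)

```text
t: 6.03
position: [587.9, 69.4, 85.5]
tcp_rot: [0.804, 0.594, -0.001, 0.001]
ft_force: [-0.9, -0.6, -0.7]
finger_gap: 49.5
```

Run:
```python
from h import *
from plant import robot
s=robot.observe();print(s['t'],s['position'],s['ft_force'],s['wrist_torque'],delta(s,[588.1,69.4,175],-17))
```

```text
6.0333 [587.87870129  69.38883766  85.53449343] [-0.9035759  -0.55510795 -0.69895268] [-0.01887693 -0.05538545  0.02975046] (array([ -0.1,   0.2, -89.5]), array([ 0.01,  0.12, -0.05]))
```

leaf1 goes in freely: blade 40 mm down, no contact force. Taking it back to its rack place.

Request:
carry_out(
  plan=[0, 0, -10, 0, 0, 0, -1, 0, 0, -32, 0, 0, 0, -1, 0, 0, -60, 0, 0, 0, -1, -8, 2, -82, 0, 0, 0, -1, -30, 6, -90, 0, 0, 0, -1, -62, 12, -90, 0, 0, -1, -1, -98, 19, -90, 0, 0, -2, -1, -136, 27, -90, 0, 0, -3, -1, -174, 34, -90, 0, 0, -4, -1, -212, 42, -90, 0, 0, -5.1, -1],
)

```text
t: 6.87
position: [565.7, -147.2, 177.4]
tcp_rot: [0.776, 0.63, -0.0, 0.001]
ft_force: [0.2, -0.1, -0.0]
finger_gap: 49.7
```

Run:
```python
from h import *
from plant import robot
s=robot.observe();print(s['t'],s['position'],s['ft_force'],s['wrist_torque'],delta(s,[556,-244,130],-11.9))
```

```text
6.8667 [ 565.73844429 -147.16681019  177.42582951] [ 0.23578515 -0.05314397 -0.04709224] [-0.06602924 -0.12353574  0.01441281] (array([-96.7,  10.3,  47.7]), array([0.09, 0.14, 0.02]))
```

Request:
carry_out(
  plan=[-35, 4, 0, 0, 0, 0, -1, -65, 7, 0, 0, 0, 0, -1, -88, 9, 0, 0, 0, 0, -1, -96.7, 10.3, 0, 0, 0, 0, -1, -96.7, 10.3, 10, 0, 0, 0, -1, -96.7, 10.3, 30, 0, 0, 0, -1, -96.7, 10.3, 45, 0, 0, 0, -1, -96.7, 10.3, 47, 0, 0, 0, -1, -96.7, 10.3, 47, 0, 0, 0, -1],
)

```text
t: 7.62
position: [555.8, -241.3, 129.7]
tcp_rot: [0.776, 0.631, -0.001, -0.0]
ft_force: [0.6, 0.6, -0.4]
finger_gap: 49.7
```

Run:
```python
from h import *
from plant import robot
s=robot.observe();print(s['t'],s['position'],s['ft_force'],s['wrist_torque'],delta(s,[556,-244,69],-11.9))
```

```text
7.6167 [ 555.77582692 -241.26910133  129.65057538] [ 0.56557026  0.56028627 -0.41165525] [ 0.03133145 -0.06599959  0.01358044] (array([-2.6,  0.8, 60.7]), array([-0.05,  0.04,  0.18]))
```

Request:
carry_out(
  plan=[-2.6, 0.8, 3, 0, 0, 0.2, -1, -2.6, 0.8, 12, 0, 0, 0.2, -1, -2.6, 0.8, 24, 0, 0, 0.2, -1, -2.6, 0.8, 36, 0, 0, 0.2, -1, -2.6, 0.8, 47, 0, 0, 0.2, -1, -2.6, 0.8, 55, 0, 0, 0.2, -1, -2.6, 0.8, 60, 0, 0, 0.2, -1, -2.6, 0.8, 60.7, 0, 0, 0.2, -1, -2.6, 0.8, 60.7, 0, 0, 0.2, -1],
)

```text
t: 8.37
position: [556.0, -243.9, 68.5]
tcp_rot: [0.777, 0.63, -0.001, -0.0]
ft_force: [0.6, 1.1, -0.1]
finger_gap: 49.7
```

Run:
```python
from h import *
from plant import robot
s=robot.observe();print(s['t'],s['position'],s['ft_force'],s['wrist_torque'],delta(s,[556,-244,68],-11.9))
```

```text
8.3667 [ 555.95784907 -243.93428511   68.5423692 ] [ 0.63253707  1.12284171 -0.12524523] [ 0.01398695 -0.0404438  -0.04316483] (array([-0.1,  0.1,  0.5]), array([-0.06,  0.03, -0.01]))
```

Now seating it, releasing and rising clear.

Request:
carry_out(
  plan=[0, 0, 0.6, 0, 0, 0, -1, 0, 0, 0.6, 0, 0, 0, -1, 0, 0, 0.5, 0, 0, 0, 0.3, 0, 0, 0, 0, 0, 0, 0.45, 0, 0, 0, 0, 0, 0, 0.45, 0, 0, -10, 0, 0, 0, 0.45, 0, 0, -30, 0, 0, 0, 0.45, 0, 0, -50, 0, 0, 0, 0.45, 0, 0, -52, 0, 0, 0, 0.45],
)

```text
t: 9.12
position: [558.4, -244.7, 124.7]
tcp_rot: [0.777, 0.63, 0.001, 0.002]
ft_force: [0.2, -1.0, 0.9]
finger_gap: 63.5
```

Run:
```python
from h import *
from plant import robot
s=robot.observe();d=snap('wrist','w5');print(s['t'],s['position'],s['ft_force'],s['finger_gap'])
c=[555.5-8.65,-243.8-41.1,74]
s=robot.observe()
print(delta(s,[c[0],c[1],120],-11.9),delta(s,[c[0],c[1],72],-11.9))
```

```text
9.1167 [ 558.37779807 -244.69906779  124.66285589] [ 0.1757691  -0.95572238  0.85874908] 63.46248412927309
(array([-41.7,  -2.4,   3.5]), array([ 0.21,  0.08, -0.02])) (array([-41.7,  -2.6,  51.5]), array([ 0.21,  0.08, -0.02]))
```

View pics/w5.png

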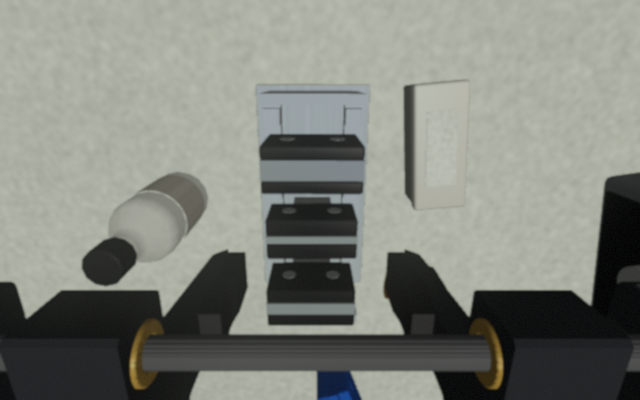

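leaf1 hangs back in place (330,240). Next is leaf2: row 300, 7 mm stripe.

Request:
carry_out(
  plan=[-15, -2, 0, 0.2, 0, 0, 0.45, -32, -2.5, 0, 0.2, 0, 0, 0.45, -40.8, -2.8, 0, 0.2, 0, 0, 0.45, -40.8, -2.8, 8, 0.2, 0, 0, 0.45, -40.8, -2.8, 23, 0.2, 0, 0, 0.45, -40.8, -2.8, 38, 0.2, 0, 0, 0.45, -40.8, -2.8, 48, 0.2, 0, 0, 0.45, -40.8, -2.8, 50, 0.2, 0, 0, 0.45, -40.8, -2.8, 50, 0.2, 0, 0, 0.45],
)

```text
t: 9.92
position: [546.3, -283.0, 72.3]
tcp_rot: [0.776, 0.63, -0.001, -0.001]
ft_force: [0.8, 0.4, -0.2]
finger_gap: 63.9
```

Run:
```python
from h import *
from plant import robot
s=robot.observe();print(s['t'],s['position'],s['ft_force'],s['finger_gap'],delta(s,[546.6,-284,68],-11.9))
```

```text
9.9167 [ 546.34212915 -282.9556185    72.29089143] [ 0.82673089  0.41659318 -0.16167882] 63.85985005965547 (array([-1. ,  0.5,  4.3]), array([-0.1 ,  0.02,  0.02]))
```

Request:
carry_out(
  plan=[-1, 0.5, 3, 0, 0, 0, 0.45, -1, 0.5, 4.3, 0, 0, 0, 0.45, -1, 0.5, 4.3, 0, 0, 0, 0.2, -1, 0.5, 4.3, 0, 0, 0, -1, -1, 0.5, 4.3, 0, 0, 0, -1, -1, 0.5, 4.3, 0, 0, 0, -1, -1, 0.5, 4.3, 0, 0, 0, -1],
)

```text
t: 10.5
position: [546.9, -284.2, 68.4]
tcp_rot: [0.777, 0.63, -0.001, -0.0]
ft_force: [-1.2, -0.8, 2.9]
finger_gap: 49.9
```

Run:
```python
from h import *
from plant import robot
s=robot.observe();print(s['t'],s['position'],s['ft_force'],s['finger_gap'],s['tcp_rot'],delta(s,[575,30,178],-17))
```

```text
10.5 [ 546.89115006 -284.19339209   68.39848595] [-1.19508202 -0.77287078  2.85253331] 49.86916613458492 [ 7.76513943e-01  6.30099786e-01 -5.57896031e-04 -2.11000736e-04] (array([ 313.2,  -37.3, -109.8]), array([-0.06,  0.04,  5.11]))
```

Request:
carry_out(
  plan=[0, 0, -12, 0, 0, 0, -1, 0, 0, -35, 0, 0, 0, -1, 0, 0, -68, 0, 0, 0, -1, 0, 0, -98, 0, 0, 0, -1, 15, -2, -108, 0, 0, 0, -1, 45, -5, -110, 0, 0, 1, -1, 82, -10, -110, 0, 0, 2, -1, 120, -14, -110, 0, 0, 3, -1, 160, -19, -110, 0, 0, 4, -1, 200, -24, -110, 0, 0, 5.1, -1],
)

```text
t: 11.33
position: [563.9, -80.8, 178.2]
tcp_rot: [0.804, 0.595, -0.001, -0.001]
ft_force: [0.4, 0.3, -1.7]
finger_gap: 49.6
```

Run:
```python
from h import *
from plant import robot
s=robot.observe();print(s['t'],s['position'],s['ft_force'],s['finger_gap'],delta(s,[575,30,175],-17))
```

```text
11.3333 [563.88527952 -80.8450227  178.19431501] [ 0.42411572  0.29220846 -1.69432595] 49.604952822354555 (array([109.2, -21.8,   3.2]), array([-0.1 ,  0.03, -0.04]))
```

Request:
carry_out(
  plan=[38, -8, 3, 0, 0, 0, -1, 72, -14, 3, 0, 0, 0, -1, 97, -19, 3, 0, 0, 0, -1, 109, -22, 3, 0, 0, 0, -1, 109, -22, 3, 0, 0, 0, -1, 109, -22, 3, 0, 0, 0, -1, 109, -22, 3, 0, 0, 0, -1],
)

```text
t: 11.92
position: [574.5, 27.1, 174.9]
tcp_rot: [0.805, 0.593, -0.002, -0.0]
ft_force: [0.2, -1.3, -3.1]
finger_gap: 49.7
```

```bash
python3 - <<'E'
from h import *
from plant import robot
s=robot.observe()
d=snap('wrist','w6');print(s['t'],s['position'],s['tcp_rot'],s['ft_force'],s['qd'].round(3))
P=pts(d);f=d['frame']
for x in(265,290,317,345,370):
  print(x,f[285:315,x,1])
E
python3 gap.py w6
```

```text
11.9167 [574.4851284   27.06221981 174.91563631] [ 8.04874077e-01  5.93443565e-01 -1.56670979e-03 -2.08286428e-05] [ 0.1633289  -1.33835589 -3.12919126] [ 0.011 -0.     0.005 -0.002 -0.004 -0.001 -0.005]
265 [ 33  32  34  32  32  31  30  32  32  29  29  33  49  73 102 124 130 130
 132 131 131 130 130 131 130 131 131 131 128 117]
290 [ 33  31  30  29  30  30  30  30  29  30  29  30  46  71 102 124 131 131
 130 131 130 131 130 130 131 131 130 131 128 117]
317 [ 33  32  29  31  29  27  31  28  27  27  26  31  41  65  96 123 131 131
 131 130 131 131 131 131 131 131 130 130 131 122]
345 [ 33  32  31  30  32  29  29  26  28  27  28  31  43  65  98 121 130 132
 132 131 131 131 131 131 131 131 130 131 130 121]
370 [ 36  34  34  31  31  32  32  31  30  30  29  30  44  64  97 124 132 132
 132 132 131 133 132 132 131 132 131 133 131 123]
table -1.5410212660640923
21879 78.88 [0.0101 0.0329] ((600.9716796875, 111.72061920166016), (76.69306182861328, 112.91766357421875), 72.82996368408203)
4519 78.46 [-0.0074 -0.0254] ((581.9384765625, 49.08671569824219), (30.294677734375, 72.10103607177734), 72.
[... 178 characters left out ...]
206.9, 236.9]), array([504.7, 575.9]))]
73 [(array([245.4, 320.2]), array([486.7, 597.4])), (array([202.3, 232.1]), array([506.6, 577.8]))]
73.5 [(array([240.7, 315.5]), array([489.1, 599.9])), (array([197.5, 227.4]), array([508.4, 579.7]))]
74 [(array([236., 311.]), array([491.6, 602.4])), (array([192.7, 222.7]), array([510.3, 581.5]))]
edge 1 slope deg 0.8 mid nan std nan
edge 2 slope deg -0.15 mid 320.25 std 0.23
edge 1 slope deg 0.32 mid 202.25 std 0.22
edge 2 slope deg -0.08 mid 232.14 std 0.14
  return _methods._mean(a, axis=axis, dtype=dtype,
  ret = ret.dtype.type(ret / rcount)
  ret = _var(a, axis=axis, dtype=dtype, out=out, ddof=ddof,
  arrmean = um.true_divide(arrmean, div, out=arrmean,
  ret = ret.dtype.type(ret / rcount)
```

View pics/w6.png

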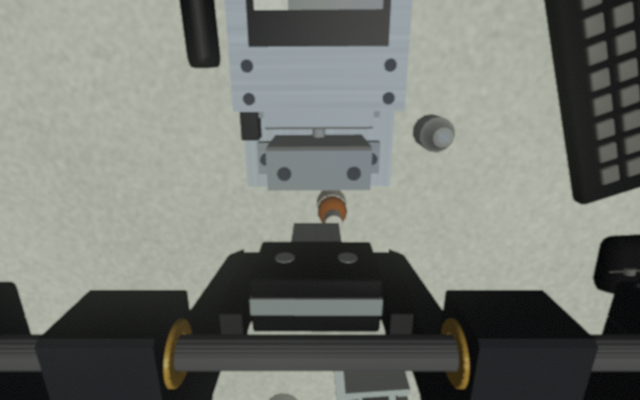

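```bash
cat > hand.py <<'E'
from h import *
import sys
d=load(sys.argv[1]);tcp=np.array(eval(sys.argv[2]));th=np.radians(73)
v=np.array([np.cos(th),np.sin(th)]);u=np.array([v[1],-v[0]]);P=pts(d);g=d['frame'][...,1].astype(int)
for x in(265,290,317,345,370):
    col=g[280:330,x];r=np.where(col>85)[0]+280; r=r[r>285]
    k=np.split(r,np.where(np.diff(r)>1)[0]+1)[0]
    Q=P[k,x]; print(x,k[0],k[-1],'v rel',(Q[[0,-1],:2]@v-tcp[:2]@v).round(2),'mid',((Q[0,:2]+Q[-1,:2])/2@v-tcp[:2]@v).round(2),'z',Q[:,2].mean().round(1))
# blade front face
z=P[...,2]
for r in range(222,250,4):
    q=P[r,300:332]; q=q[(q[:,2]>tcp[2]-60)&(q[:,2]<tcp[2])]
    if len(q): print(r,len(q),'z-tcp',np.median(q[:,2]-tcp[2]).round(1),'v',np.median(q[:,:2]@v-tcp[:2]@v).round(2))
E
python3 hand.py w6 "[574.485,27.062,174.916]"; python3 hand.py w3 "[574.615,28.676,174.83]"
```

```text
265 299 315 v rel [83.22 -2.26] mid 40.48 z 210.1
290 299 315 v rel [ 4.08 -2.22] mid 0.93 z 203.2
317 299 315 v rel [ 4.41 -2.83] mid 0.79 z 203.1
345 299 315 v rel [ 3.71 -2.37] mid 0.67 z 203.2
370 299 315 v rel [ 4.34 -3.15] mid 0.59 z 203.3
226 32 z-tcp -42.6 v 4.06
230 32 z-tcp -37.2 v 3.96
234 32 z-tcp -31.8 v 4.02
238 32 z-tcp -26.6 v 4.06
242 32 z-tcp -3.9 v 12.59
246 12 z-tcp -0.3 v 12.36
265 297 306 v rel [ 1.51 -2.58] mid -0.54 z 197.4
290 297 306 v rel [ 0.85 -2.5 ] mid -0.83 z 197.3
317 297 306 v rel [ 1.58 -2.61] mid -0.51 z 197.6
345 297 306 v rel [ 1.28 -2.35] mid -0.53 z 197.6
370 297 306 v rel [ 1.08 -2.61] mid -0.76 z 197.5
230 32 z-tcp -43.9 v 1.09
234 32 z-tcp -38.1 v 1.17
238 32 z-tcp -33.0 v 1.13
242 31 z-tcp -27.9 v 1.18
246 32 z-tcp -2.7 v 11.16
```

Run:
```python
from h import *
from plant import robot
s=robot.observe();print(s['t'],s['position'],delta(s,[587.8,68.3,131],-17))
```

```text
11.9667 [574.56722323  26.89748015 174.94461302] (array([43.6,  0.5, 43.8]), array([-0.11,  0.13, -0.23]))
```

Request:
carry_out(
  plan=[10, 0, 0, 0, 0, 0, -1, 26, 0.5, 0, 0, 0, -0.2, -1, 38, 0.5, 5, 0, 0, -0.2, -1, 43.6, 0.5, 15, 0, 0, -0.2, -1, 43.6, 0.5, 28, 0, 0, -0.2, -1, 43.6, 0.5, 39, 0, 0, -0.2, -1, 43.6, 0.5, 43.8, 0, 0, -0.2, -1, 43.6, 0.5, 43.8, 0, 0, -0.2, -1, 43.6, 0.5, 43.8, 0, 0, -0.2, -1, 43.6, 0.5, 43.8, 0, 0, -0.2, -1],
)

```text
t: 12.8
position: [588.2, 67.9, 131.3]
tcp_rot: [0.804, 0.594, -0.001, 0.0]
ft_force: [0.8, -0.6, -0.6]
finger_gap: 49.8
```

Run:
```python
from h import *
from plant import robot
s=robot.observe();print(s['t'],s['position'],s['ft_force'],delta(s,[587.8,68.3,118],-17))
```

```text
12.8 [588.17426251  67.8667586  131.33295952] [ 0.78878241 -0.56638395 -0.60377691] (array([ 0.3, -0.5, 13.3]), array([-0.07,  0.13, -0.07]))
```

Request:
carry_out(
  plan=[0.3, -0.5, 2, 0, 0, 0, -1, 0.3, -0.5, 4, 0, 0, 0, -1, 0.3, -0.5, 6, 0, 0, 0, -1, 0.3, -0.5, 8, 0, 0, 0, -1, 0.3, -0.5, 10, 0, 0, 0, -1, 0.3, -0.5, 12, 0, 0, 0, -1, 0.3, -0.5, 13.3, 0, 0, 0, -1, 0.3, -0.5, 13.3, 0, 0, 0, -1],
)

```text
t: 13.47
position: [587.5, 68.3, 117.6]
tcp_rot: [0.804, 0.594, -0.002, 0.0]
ft_force: [-0.2, 0.2, -1.2]
finger_gap: 49.7
```

Run:
```python
from h import *
from plant import robot
s=robot.observe();print(s['t'],s['position'],s['ft_force'],s['wrist_torque'],delta(s,[587.8,68.3,86],-17))
```

```text
13.4667 [587.51821851  68.28226435 117.64027927] [-0.23100964  0.15877981 -1.23548921] [ 0.00081557 -0.04127038  0.00495276] (array([ 0.2,  0.3, 31.6]), array([-0.1 ,  0.14, -0.07]))
```

leaf2 is through the mouth freely. Lowering it nearly home.

Request:
carry_out(
  plan=[0.2, 0.3, 4, 0, 0, 0, -1, 0.2, 0.3, 9, 0, 0, 0, -1, 0.2, 0.3, 14, 0, 0, 0, -1, 0.2, 0.3, 19, 0, 0, 0, -1, 0.2, 0.3, 24, 0, 0, 0, -1, 0.2, 0.3, 28, 0, 0, 0, -1, 0.2, 0.3, 31, 0, 0, 0, -1, 0.2, 0.3, 31.5, 0, 0, 0, -1, 0.2, 0.3, 31.5, 0, 0, 0, -1],
)

```text
t: 14.22
position: [587.7, 68.3, 85.9]
tcp_rot: [0.804, 0.594, -0.002, -0.0]
ft_force: [0.1, -0.6, -0.9]
finger_gap: 50.1
```

Run:
```python
from h import *
from plant import robot
s=robot.observe();print(s['t'],s['position'],s['ft_force'],s['wrist_torque'],delta(s,[546.9,-284.2,178],-11.9))
```

```text
14.2167 [587.66309186  68.34418307  85.8976377 ] [ 0.11449048 -0.60115322 -0.93641682] [-0.0695536  -0.06031041 -0.01012967] (array([-349.2,   64.3,  -91.3]), array([-0.13,  0.14, -5.17]))
```

leaf2 goes in freely (40 mm down, under 1 N). Returning it to its place.

Request:
carry_out(
  plan=[0, 0, -10, 0, 0, 0, -1, 0, 0, -32, 0, 0, 0, -1, 0, 0, -60, 0, 0, 0, -1, -8, 2, -84, 0, 0, 0, -1, -30, 6, -92, 0, 0, 0, -1, -62, 12, -92, 0, 0, -1, -1, -98, 18, -92, 0, 0, -2, -1, -136, 25, -92, 0, 0, -3, -1, -174, 32, -92, 0, 0, -4, -1, -212, 39, -92, 0, 0, -5.2, -1],
)

```text
t: 15.05
position: [562.9, -147.4, 179.7]
tcp_rot: [0.776, 0.631, -0.001, 0.0]
ft_force: [0.4, -1.1, -1.9]
finger_gap: 49.4
```

Run:
```python
from h import *
from plant import robot
s=robot.observe();print(s['t'],s['position'],s['ft_force'],delta(s,[546.9,-284.2,130],-11.9))
```

```text
15.05 [ 562.86127067 -147.40654982  179.74343382] [ 0.44538892 -1.07922741 -1.89428584] (array([-137. ,   12.4,   50.1]), array([-0.05,  0.15,  0.1 ]))
```

Request:
carry_out(
  plan=[-38, 4, 0, 0, 0, 0, -1, -75, 7, 0, 0, 0, 0, -1, -108, 10, 0, 0, 0, 0, -1, -130, 12, 0, 0, 0, 0, -1, -137, 12.4, 0, 0, 0.1, 0, -1, -137, 12.4, 10, 0, 0.1, 0, -1, -137, 12.4, 30, 0, 0.1, 0, -1, -137, 12.4, 46, 0, 0.1, 0, -1, -137, 12.4, 49, 0, 0.1, 0, -1, -137, 12.4, 49, 0, 0.1, 0, -1],
)

```text
t: 15.88
position: [546.7, -281.4, 129.9]
tcp_rot: [0.775, 0.632, -0.001, -0.002]
ft_force: [0.2, 0.1, -0.8]
finger_gap: 50.3
```

Run:
```python
from h import *
from plant import robot
s=robot.observe();print(s['t'],s['position'],s['ft_force'],delta(s,[546.9,-284.2,69],-11.9))
```

```text
15.8833 [ 546.65899775 -281.39258649  129.9371766 ] [ 0.17433336  0.09446926 -0.7550726 ] (array([-2.8,  1. , 60.9]), array([-0.19, -0.06,  0.26]))
```

Request:
carry_out(
  plan=[-2.8, 1, 3, -0.2, 0, 0.2, -1, -2.8, 1, 12, -0.2, 0, 0.2, -1, -2.8, 1, 24, -0.2, 0, 0.2, -1, -2.8, 1, 36, -0.2, 0, 0.2, -1, -2.8, 1, 47, -0.2, 0, 0.2, -1, -2.8, 1, 55, -0.2, 0, 0.2, -1, -2.8, 1, 60, -0.2, 0, 0.2, -1, -2.8, 1, 61, -0.2, 0, 0.2, -1, -2.8, 1, 61, -0.2, 0, 0.2, -1],
)

```text
t: 16.63
position: [546.8, -284.2, 68.6]
tcp_rot: [0.776, 0.63, 0.0, -0.0]
ft_force: [-0.2, 0.6, -1.7]
finger_gap: 50.2
```

Run:
```python
from h import *
from plant import robot
s=robot.observe();print(s['t'],s['position'],s['ft_force'],delta(s,[546.9,-284.2,68.4],-11.9))
```

```text
16.6333 [ 546.78015257 -284.18329475   68.55479408] [-0.16869612  0.63014487 -1.7236434 ] (array([0. , 0.1, 0.2]), array([-0.02, -0.07,  0.06]))
```

Request:
carry_out(
  plan=[0, 0, 0.3, 0, 0, 0, -1, 0, 0, 0.3, 0, 0, 0, 0.3, 0, 0, 0, 0, 0, 0, 0.45, 0, 0, 0, 0, 0, 0, 0.45, 0, 0, -10, 0, 0, 0, 0.45, 0, 0, -30, 0, 0, 0, 0.45, 0, 0, -52, 0, 0, 0, 0.45, 0, 0, -58, 0, 0, 0, 0.45, 0, 0, -58, 0, 0, 0, 0.45],
)

```text
t: 17.38
position: [548.3, -284.9, 129.1]
tcp_rot: [0.776, 0.63, 0.001, 0.002]
ft_force: [0.0, 0.4, -0.6]
finger_gap: 63.7
```

Run:
```python
from h import *
from plant import robot
s=robot.observe();d=snap('wrist','w7');print(s['t'],s['position'],s['ft_force'],s['finger_gap'])
s=robot.observe()
print(delta(s,[564.2,-203,120],-11.9))
```

```text
17.3833 [ 548.3350183  -284.93861265  129.08197913] [ 0.01476507  0.41547382 -0.57434642] 63.66882369901669
(array([83.3, -0.2,  7.5]), array([ 0.09, -0.03,  0.05]))
```

View pics/w7.png

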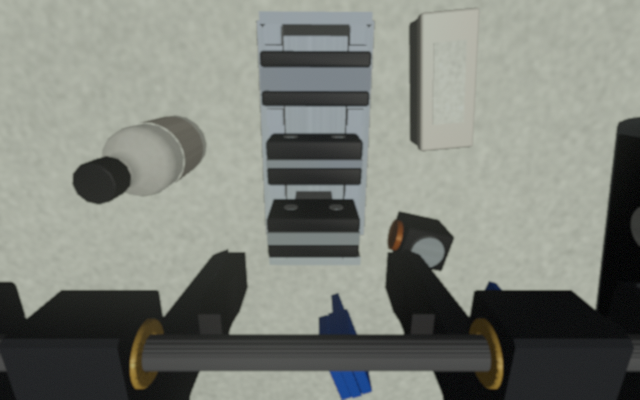

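leaf2 hangs at (313,240), leaf1 at (314,162) and leaf3 at (316,80). Moving to leaf3.

Request:
carry_out(
  plan=[15, 0, 0, 0, 0, 0, 0.45, 45, 0, 0, 0, 0, 0, 0.45, 70, 0, 0, 0, 0, 0, 0.45, 83, -0.2, 0, 0, 0, 0, 0.45, 83, -0.2, 5, 0, 0, 0, 0.45, 83, -0.2, 20, 0, 0, 0, 0.45, 83, -0.2, 36, 0, 0, 0, 0.45, 83, -0.2, 50, 0, 0, 0, 0.45, 83, -0.2, 56, 0, 0, 0, 0.45, 83, -0.2, 56, 0, 0, 0, 0.45],
)

```text
t: 18.27
position: [562.5, -204.1, 69.3]
tcp_rot: [0.777, 0.63, -0.001, -0.001]
ft_force: [0.4, 0.1, 0.1]
finger_gap: 64.2
```

Run:
```python
from h import *
from plant import robot
s=robot.observe();print(s['t'],s['position'],s['ft_force'],delta(s,[564.2,-203.3,68.4],-11.9))
```

```text
18.2667 [ 562.52567464 -204.09891658   69.3401598 ] [0.40788392 0.11911021 0.08842029] (array([1.1, 1.5, 0.9]), array([-0.12, -0.02, -0.01]))
```

Request:
carry_out(
  plan=[1.1, 1.5, 0.5, 0, 0, 0, 0.45, 1.1, 1.5, 0.5, 0, 0, 0, 0.45, 1.1, 1.5, 0.5, 0, 0, 0, 0.2, 1.1, 1.5, 0.5, 0, 0, 0, -1, 1.1, 1.5, 0.5, 0, 0, 0, -1, 1.1, 1.5, 0.5, 0, 0, 0, -1, 1.1, 1.5, 0.5, 0, 0, 0, -1],
)

```text
t: 18.85
position: [564.7, -203.5, 69.5]
tcp_rot: [0.777, 0.63, -0.0, -0.0]
ft_force: [0.4, 0.5, 4.1]
finger_gap: 50.0
```

Run:
```python
from h import *
from plant import robot
s=robot.observe();print(s['t'],s['position'],s['ft_force'],s['finger_gap'],s['tcp_rot'],delta(s,[575,30,178],-17))
```

```text
18.85 [ 564.72679375 -203.47237492   69.47014523] [0.388052   0.54756691 4.11001109] 49.96292716420048 [ 7.76654919e-01  6.29926130e-01 -2.47500833e-04 -3.82381012e-04] (array([ 230.6,  -38.2, -108.5]), array([-0.05, -0.  ,  5.09]))
```

Request:
carry_out(
  plan=[0, 0, -12, 0, 0, 0, -1, 0, 0, -35, 0, 0, 0, -1, 0, 0, -68, 0, 0, 0, -1, 0, 0, -98, 0, 0, 0, -1, 15, -2, -107, 0, 0, 0, -1, 45, -7, -108, 0, 0, 1, -1, 80, -13, -108, 0, 0, 2, -1, 116, -19, -108, 0, 0, 3, -1, 150, -25, -108, 0, 0, 4, -1, 180, -30, -108, 0, 0, 5.1, -1],
)

```text
t: 19.68
position: [571.6, -17.5, 177.4]
tcp_rot: [0.804, 0.595, -0.0, -0.001]
ft_force: [0.7, 0.6, -1.3]
finger_gap: 49.9
```

Run:
```python
from h import *
from plant import robot
s=robot.observe();print(s['t'],s['position'],s['ft_force'],s['finger_gap'],delta(s,[575,29,176],-17))
```

```text
19.6833 [571.58490542 -17.53426743 177.38479291] [ 0.65468207  0.58383766 -1.26648208] 49.86942961114553 (array([ 45.5, -10.3,   1.4]), array([-0.12, -0.04,  0.06]))
```

Request:
carry_out(
  plan=[22, -5, 1, 0, 0, 0, -1, 38, -8, 1, 0, 0, 0, -1, 45, -10, 1, 0, 0, 0, -1, 45.5, -10, 1, 0, 0, 0, -1, 45.5, -10, 1, 0, 0, 0, -1, 45.5, -10, 1, 0, 0, 0, -1, 45.5, -10, 1, 0, 0, 0, -1],
)

```text
t: 20.27
position: [575.2, 26.9, 176.3]
tcp_rot: [0.804, 0.594, -0.001, -0.001]
ft_force: [-0.1, -0.6, -1.8]
finger_gap: 49.6
```

```bash
python3 - <<'E' >o.txt
from h import *
from plant import robot
s=robot.observe()
d=snap('wrist','w8');print(list(s['position']))
E
cat o.txt; python3 hand.py w8 "$(tail -1 o.txt)"; python3 gap.py w8 2>/dev/null | grep -E "^73 |edge|rect|\(\("
python3 - <<'E'
from h import *
from plant import robot
s=robot.observe();print(s['t'],s['position'],s['ft_force'])
d=load('w8');f=d['frame'];cv2.imwrite('pics/w8c.png',cv2.resize(f[100:330,220:420],(520,598),interpolation=3))
E
```

```text
[np.float64(575.1972062750989), np.float64(26.929304666674167), np.float64(176.3246025723711)]
265 306 329 v rel [ 4.72 -4.62] mid 0.05 z 209.6
290 306 329 v rel [ 3.59 -5.18] mid -0.8 z 209.5
317 306 329 v rel [ 4.49 -5.08] mid -0.3 z 209.6
345 306 329 v rel [ 4.02 -6.13] mid -1.06 z 209.4
370 306 329 v rel [ 5.05 -5.3 ] mid -0.13 z 209.5
222 32 z-tcp -48.1 v 4.37
226 32 z-tcp -42.2 v 4.34
230 32 z-tcp -36.5 v 4.36
234 32 z-tcp -31.1 v 4.43
238 32 z-tcp -26.2 v 4.36
242 31 z-tcp -21.4 v 4.34
246 30 z-tcp -2.5 v 11.34
21766 78.87 [0.0105 0.0335] ((600.9242553710938, 112.13101196289062), (77.28137969970703, 112.58675384521484), 72.7994384765625)
4444 78.44 [-0.0067 -0.0218] ((581.89990234375, 49.10047912597656), (30.532041549682617, 72.17646789550781), 73.1393051147461)
73 [(array([245.3, 320.8]), array([486.6, 597.4])), (array([202.2, 232.2]), array([506.5, 577.7]))]
edge 1 slope deg 0.62 mid 247.36 std 0.0
edge 2 slope deg -0.07 mid 320.9 std 0.19
edge 1 slope deg 0.96 mid 202.26 std 0.23
edge 2 slope deg 0.32 mid 232.18 std 0.25
20.3167 [575.24400627  27.18404416 176.35178052] [-0.5761705   0.43772013 -1.63200393]
```

View pics/w8c.png

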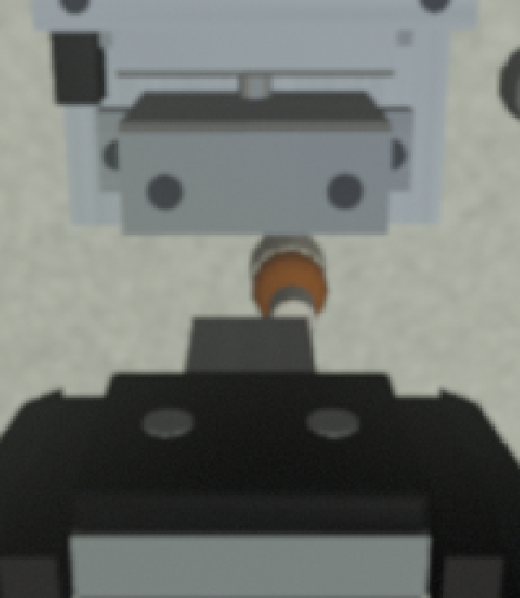

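Run:
```python
from h import *
from plant import robot
s=robot.observe();print(s['t'],s['position'],delta(s,[588.2,69.7,132.5],-17))
```

```text
20.3167 [575.24400627  27.18404416 176.35178052] (array([44.4, -0. , 43.9]), array([-0.12,  0.  , -0.08]))
```

Request:
carry_out(
  plan=[10, 0, 0, 0, 0, 0, -1, 26, 0, 0, 0, 0, -0.1, -1, 38, 0, 5, 0, 0, -0.1, -1, 44.4, 0, 15, -0.1, 0, -0.1, -1, 44.4, 0, 28, -0.1, 0, -0.1, -1, 44.4, 0, 39, -0.1, 0, -0.1, -1, 44.4, 0, 44, -0.1, 0, -0.1, -1, 44.4, 0, 44, -0.1, 0, -0.1, -1, 44.4, 0, 44, -0.1, 0, -0.1, -1, 44.4, 0, 44, -0.1, 0, -0.1, -1],
)

```text
t: 21.15
position: [588.5, 69.2, 132.6]
tcp_rot: [0.804, 0.595, 0.0, 0.0]
ft_force: [-0.4, -0.7, -1.0]
finger_gap: 49.4
```

Run:
```python
from h import *
from plant import robot
s=robot.observe();print(s['t'],s['position'],s['ft_force'],s['wrist_torque'],delta(s,[588.2,69.7,125],-17))
```

```text
21.15 [588.4779336   69.19168165 132.63553886] [-0.40719537 -0.66230462 -0.98834024] [-0.0170594  -0.05819156  0.02251904] (array([ 0.4, -0.4,  7.6]), array([ 0.01, -0.  , -0.02]))
```

Request:
carry_out(
  plan=[0.4, -0.4, 1.5, 0, 0, 0, -1, 0.4, -0.4, 3, 0, 0, 0, -1, 0.4, -0.4, 4.5, 0, 0, 0, -1, 0.4, -0.4, 6, 0, 0, 0, -1, 0.4, -0.4, 7.5, 0, 0, 0, -1, 0.4, -0.4, 7.5, 0, 0, 0, -1],
)

```text
t: 21.65
position: [588.0, 69.7, 124.8]
tcp_rot: [0.804, 0.595, -0.0, -0.0]
ft_force: [-0.0, 0.3, -1.2]
finger_gap: 49.6
```

Run:
```python
from h import *
from plant import robot
s=robot.observe();print(s['t'],s['position'],s['ft_force'],s['wrist_torque'],delta(s,[588.2,69.7,121],-17))
```

```text
21.65 [587.99827357  69.67305698 124.79285007] [-0.03278578  0.33366028 -1.22369563] [-0.01032619 -0.03009887 -0.01388429] (array([0.1, 0.2, 3.8]), array([-0.02,  0.01, -0.02]))
```

Request:
carry_out(
  plan=[0.1, 0.2, 1, 0, 0, 0, -1, 0.1, 0.2, 2, 0, 0, 0, -1, 0.1, 0.2, 3, 0, 0, 0, -1, 0.1, 0.2, 4, 0, 0, 0, -1, 0.1, 0.2, 4, 0, 0, 0, -1],
)

```text
t: 22.07
position: [588.1, 69.7, 120.5]
tcp_rot: [0.804, 0.595, -0.0, -0.0]
ft_force: [0.6, -0.1, -2.0]
finger_gap: 49.8
```

Run:
```python
from h import *
from plant import robot
s=robot.observe();print(s['t'],s['position'],s['ft_force'],s['wrist_torque'],delta(s,[588.2,69.7,115],-17))
```

```text
22.0667 [588.08567967  69.66906898 120.54727444] [ 0.58971625 -0.14009467 -1.97826318] [-0.02946792 -0.08020757  0.00291176] (array([0.1, 0.1, 5.5]), array([-0.04,  0.02, -0.02]))
```

leaf3 is 7 mm in, past the lead-in, with no contact. Continuing gently.

Request:
carry_out(
  plan=[0.1, 0.1, 2, 0, 0, 0, -1, 0.1, 0.1, 4, 0, 0, 0, -1, 0.1, 0.1, 6, 0, 0, 0, -1, 0.1, 0.1, 8, 0, 0, 0, -1, 0.1, 0.1, 10, 0, 0, 0, -1, 0.1, 0.1, 12, 0, 0, 0, -1, 0.1, 0.1, 14, 0, 0, 0, -1, 0.1, 0.1, 14, 0, 0, 0, -1],
)

```text
t: 22.73
position: [587.9, 69.7, 106.1]
tcp_rot: [0.804, 0.595, -0.001, -0.0]
ft_force: [-0.3, 0.4, -0.6]
finger_gap: 49.5
```

Run:
```python
from h import *
from plant import robot
s=robot.observe();print(s['t'],s['position'],s['ft_force'],s['wrist_torque'],delta(s,[588.2,69.7,87],-17))
```

```text
22.7333 [587.8928995   69.65529523 106.06454527] [-0.34354991  0.35346888 -0.60254599] [-0.10291888 -0.00959945  0.02689334] (array([ 0.1,  0.3, 19.1]), array([-0.08,  0.04, -0.02]))
```

Request:
carry_out(
  plan=[0.1, 0.3, 3, 0, 0, 0, -1, 0.1, 0.3, 6, 0, 0, 0, -1, 0.1, 0.3, 9, 0, 0, 0, -1, 0.1, 0.3, 12, 0, 0, 0, -1, 0.1, 0.3, 15, 0, 0, 0, -1, 0.1, 0.3, 17.5, 0, 0, 0, -1, 0.1, 0.3, 19, 0, 0, 0, -1, 0.1, 0.3, 19, 0, 0, 0, -1],
)

```text
t: 23.4
position: [587.9, 69.6, 86.6]
tcp_rot: [0.804, 0.595, -0.001, -0.0]
ft_force: [0.0, 0.4, -1.5]
finger_gap: 49.6
```

Run:
```python
from h import *
from plant import robot
s=robot.observe();print(s['t'],s['position'],s['ft_force'],s['wrist_torque'],delta(s,[588.2,69.7,85.5],-17))
```

```text
23.4 [587.94361666  69.59098287  86.63674514] [ 0.03409897  0.4234903  -1.47547162] [ 0.01474092 -0.06515991  0.04367904] (array([0.2, 0.2, 1.1]), array([-0.11,  0.06, -0.02]))
```

Last millimetre: lowering until the handle sits, feeling for the seat.

Request:
carry_out(
  plan=[0.1, 0.1, 0.5, 0, 0, 0, -1, 0.1, 0.1, 1, 0, 0, 0, -1, 0.1, 0.1, 1.5, 0, 0, 0, -1, 0.1, 0.1, 1.5, 0, 0, 0, -1],
)

```text
t: 23.73
position: [588.2, 69.8, 85.5]
tcp_rot: [0.804, 0.595, -0.001, -0.0]
ft_force: [-0.9, -0.3, 2.4]
finger_gap: 49.4
```

Run:
```python
from h import *
from plant import robot
s=robot.observe();print(s['t'],s['position'],s['ft_force'],s['wrist_torque'])
```

```text
23.7333 [588.17074612  69.75447541  85.48300941] [-0.87789213 -0.26324693  2.43267598] [-0.09057138  0.16203906 -0.0148862 ]
```

Upward force rises at z 85.5, exactly where the handle should seat. A slight press, then release and rise.

Request:
carry_out(
  plan=[0, 0, 0.4, 0, 0, 0, -1, 0, 0, 0.4, 0, 0, 0, -1, 0, 0, 0.2, 0, 0, 0, 0.2, 0, 0, 0, 0, 0, 0, 0.45, 0, 0, 0, 0, 0, 0, 0.45, 0, 0, 0, 0, 0, 0, 0.45, 0, 0, -10, 0, 0, 0, 0.45, 0, 0, -35, 0, 0, 0, 0.45, 0, 0, -65, 0, 0, 0, 0.45, -10, 0, -90, 0, 0, 0, 0.45],
)

```text
t: 24.57
position: [585.9, 62.6, 177.8]
tcp_rot: [0.803, 0.596, 0.0, -0.001]
ft_force: [0.1, -0.6, -0.2]
finger_gap: 63.9
```

Request:
carry_out(
  plan=[-30, 0, -10, 0, 0, 0, 0.45, -40, 0, -10, 0, 0, 0, 0.45, -40, 0, -10, 0, 0, 0, 0.45, -40, 0, -10, 0, 0, 0, 0.45],
)

```text
t: 24.9
position: [573.8, 24.1, 187.2]
tcp_rot: [0.804, 0.595, -0.0, -0.001]
ft_force: [0.3, 0.2, 1.3]
finger_gap: 63.6
```

Run:
```python
from h import *
from plant import robot
d=snap('wrist','w9');s=robot.observe();print(s['t'],s['position'],s['ft_force'])
a=snap('scene','s9');b=snap('side','d9')
P=pts(d);
from scipy import ndimage
m=(P[...,2]>108)&(P[...,2]<130);m[250:]=0
lab,k=ndimage.label(m)
th=np.radians(73);v=np.array([np.cos(th),np.sin(th)]);u=np.array([v[1],-v[0]])
for i in range(1,k+1):
    q=P[lab==i]
    if len(q)<200: continue
    A=np.c_[q[:,:2]@u-542,q[:,:2]@v-238,np.ones(len(q))];t=q[:,2]>np.percentile(q[:,2],80)-4
    print(len(q),'slope u,v,z',np.linalg.lstsq(A[t],q[t][:,2],rcond=None)[0].round(3),cv2.minAreaRect(q[t][:,:2].astype(np.float32)))
for dd,n in((a,'scene'),(b,'side')):
    P=pts(dd);m=(P[...,2]>84)&(P[...,0]>540)&(P[...,0]<640)&(P[...,1]>20)&(P[...,1]<120)&(P[...,2]<130)
    print(n,m.sum(),np.percentile(P[m][:,2],[50,90]))
A=cv2.resize(a['frame'][150:320,180:520],(680,340),interpolation=3);B=cv2.resize(b['frame'][110:320,100:440],(680,420),interpolation=3)
cv2.imwrite('pics/s9c.png',A);cv2.imwrite('pics/d9c.png',B)
```

```text
24.95 [573.76372403  25.26003453 186.85739025] [ 0.00980483  0.27696383 -0.05620301]
3502 slope u,v,z [-1.00000e-03 -1.10000e-02  1.18419e+02] ((586.84228515625, 69.52774047851562), (24.156959533691406, 50.0503044128418), 73.20828247070312)
scene 414 [113.14864266 120.86230079]
side 476 [111.39034514 119.75869977]
```

View pics/w9.png

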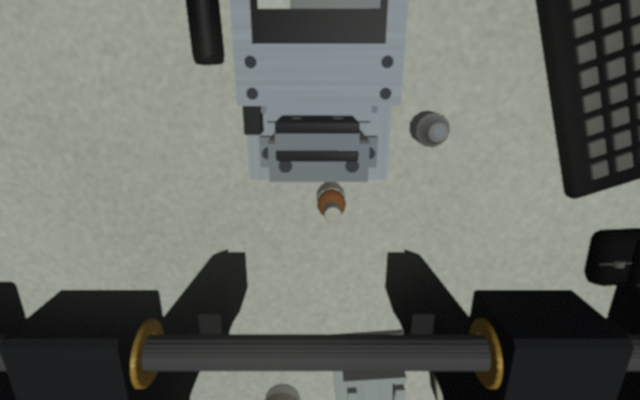

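View pics/s9c.png

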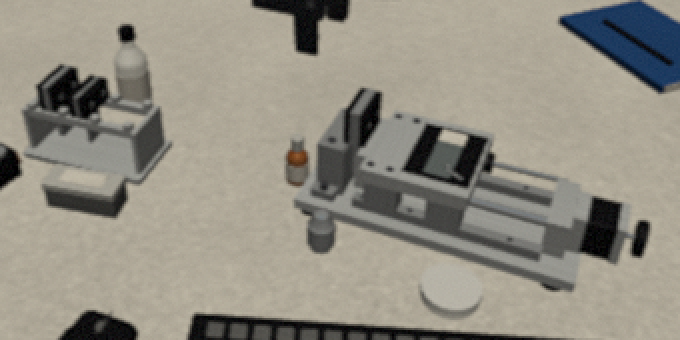

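View pics/d9c.png

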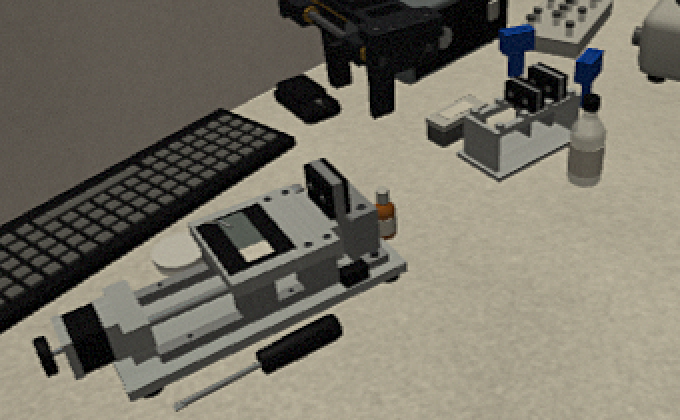

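leaf3 stands level in the gap. Its top is at 118.4 + 1.5 (table bias) ≈ 120 mm, so the handle is down on the stage. leaf1 and leaf2 hang in the rack. A quick before/after comparison, then I'll hand in.

Run:
```python
from h import *
for a,b in(('scene0','s9'),('side0','d9')):
    A=load(a)['frame'];B=load(b)['frame']
    m=cv2.morphologyEx((cv2.absdiff(cv2.GaussianBlur(A,(3,3),0),cv2.GaussianBlur(B,(3,3),0)).max(2)>30).astype(np.uint8),cv2.MORPH_OPEN,np.ones((2,2)))
    n,l,st,c=cv2.connectedComponentsWithStats(m); print(a,[(tuple(s)) for s in st[1:].tolist() if s[4]>6])
from plant import robot
print(robot.close_job())
```

```text
scene0 [(95, 0, 36, 23, 490), (121, 0, 6, 5, 25), (350, 0, 28, 11, 161), (332, 11, 15, 3, 43), (353, 10, 9, 3, 21), (319, 13, 13, 50, 298), (369, 16, 3, 10, 25), (374, 17, 10, 49, 239), (96, 22, 67, 67, 1712), (85, 48, 12, 20, 122), (321, 65, 12, 8, 54), (337, 70, 13, 2, 26), (326, 83, 34, 8, 163), (333, 87, 34, 24, 492), (324, 88, 8, 10, 59), (370, 103, 7, 23, 119), (329, 104, 3, 7, 18), (304, 112, 53, 67, 1622), (359, 123, 6, 6, 29), (331, 127, 4, 3, 10), (354, 131, 3, 3, 7), (230, 187, 22, 28, 412), (352, 195, 21, 30, 408), (239, 219, 8, 7, 47)]
side0 [(237, 0, 77, 156, 6237), (564, 0, 26, 3, 70), (622, 0, 18, 120, 1420), (534, 6, 55, 82, 2463), (618, 7, 7, 12, 38), (268, 114, 13, 8, 30), (593, 121, 47, 117, 1863), (316, 123, 8, 11, 56), (281, 127, 4, 5, 12), (289, 127, 17, 10, 73), (285, 132, 5, 12, 31), (290, 133, 7, 6, 24), (299, 138, 7, 6, 27), (284, 144, 15, 27, 328), (340, 149, 22, 26, 382), (351, 178, 5, 8, 34), (252, 190, 25, 31, 484)]
the job is handed in; nothing more can be done
None
```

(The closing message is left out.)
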